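# Turn the lint screen over on its cleaning stand and bar it down

### The job

The dryer's lint screen lies on the white cleaning stand with its ribbed side hidden underneath. Draw it out over the stand's front edge to get hold of it, turn it over and lay it back wholly on the stand, square to it and ribbed side up, without dropping it or shifting the things standing around; then swing the hold-down bar across it until the bar rests fully in its catch.

Things in the scene. Friction and masses are not known exactly. Their poses are not given: they have to be found in the camera images.
- stand: White steel cleaning stand, fixed: solid box 200 mm deep (x, away from the robot), 270 mm wide (y, to the left), 100 mm high. Origin: centre of its underside, on the work surface. Front edge (facing the robot) at x = -100 mm; flat bare top at z = 100 mm, with only the bar's pivot post and the catch on it, beyond the screen's two sides.
- bar_pivot (a point): Pivot axis of the hold-down bar, at half the bar's height: at stand x = +40, y = +118, z = 127 mm. The post and hub are 22 mm across and reach 138 mm.
- catch (a point): The catch: a small steel fork, open towards the front (stand -x), that takes the bar's end. This point is where the bar's centre line ends up: stand x = +40, y = -117, z = 127 mm. It covers stand x = +15 to +55, y = -111 to -133 mm, up to z = 143 mm.
- screen_center (a point): Centre of the lint screen: flat rigid panel 140 (its x) x 170 (its y) x 12 mm, about 0.25 kg, loose, too wide to grasp across. One face is a plain metal sheet, the other a grid of ribs, both in a white frame; it lies flat on either. z is normal to the plain face: up at the start, down at the end. It starts inside the stand's top, x roughly along the stand's x.
- hold_bar (a joint): Angle of the hold-down bar, rad: 0 = closed, lying over the screen along the stand's y with its end in the catch (firm stop). It grows as the bar swings open, level, about its upright pivot; at 1.57 the bar points to the front (stand -x), at 2.2 (its limit) front and outwards. Starts at 1.5 to 2.0. Light friction (0.08 N m), no spring: it stays where left.
- bar_tip (a point): Free end of the hold-down bar, half-way up it: plain steel bar 12 mm wide, 14 mm tall, 235 mm long from the pivot axis. Its underside is 20 mm and its top 34 mm above the stand's top, so the flat screen (12 mm) passes under it.
- brush: cleaning brush 200 mm long lying to the right of the stand (bystander); origin at its middle
- detergent: white detergent bottle, 76 mm across, 220 mm tall, to the right (bystander); origin at the centre of its underside
- softener: grey bottle, 64 mm across, 170 mm tall, to the right (bystander); origin at the centre of its underside
- scoop: small open measuring cup, 70 mm across, 60 mm tall, to the left (bystander); origin at the centre of its underside
- coin_dish: low steel dish, 110 mm across, 30 mm tall, to the left (bystander); origin at the centre of its underside
- powder_box: cardboard carton 70 x 130 x 90 mm tall, to the left (bystander); origin at the centre of its underside
- peg_jar: clear jar, 70 mm across, 90 mm tall, to the right (bystander); origin at the centre of its underside

How it is judged:
By the outcome, as a careful person would: the job done as asked, in the order asked, and still so for the second after the job is handed in, with the robot touching nothing.
It also fails if it takes over 72 s, if anything falls off the work surface, if the arm or the gripper's body presses on something with over 40 N, if the wrist force passes 120 N, or if a joint passes its speed limit or range.

### The arm

A 6-joint arm with a two-finger parallel gripper is mounted at the origin on the work surface. World frame = base frame: x ahead of the robot, y to its left, z up, the work surface at z = 0. Lengths are in m, angles in degrees, forces in N, time in s.
With the tool pointing down it reaches from about 0.4 to 0.825 m from the base axis. Payload 7 kg.
Tool frame: the origin (TCP) lies midway between the tips of the shut fingers; the grasp point (between the pads) lies 19 mm behind it (ctrl.hold_point_z is the distance from the TCP to the grasp point, in m); z points along the fingers, x is the direction in which the jaws open and shut, and the axes are right-handed (so a half turn about z gives the same grasp; the last joint's range is limited). The gripper opens to 88 mm and grips with 3 to 60 N. Pads are 19 mm wide; open, the fingers measure 130 mm over their backs; the gripper's body (78 mm by 193 mm) begins 47 mm behind the grasp point.
Start: joints at [-50.529, 20.546, 0.682, 0, -70.136, -16.507], TCP at [0.263, -0.621, 0.227] pointing down, gripper open.
Joint ranges: [-176.03, 176.03], [-82.01, 121.73], [-58.28, 71.71], [-173.87, 95.51], [-174.79, -0.11], [-173.66, 173.66]. Speed limits (degrees/s): [136.94, 136.94, 172.46, 180, 180, 180].

### API

Orientations are given as [roll, pitch, yaw] about the fixed x, y, z axes, in that order (R = Rz(yaw) Ry(pitch) Rx(roll)).
In Python, from plant import ctrl gives the robot as it stands.
- The arm moves only by the tool apply_moves, never from a script. Its argument "motion" is a list of rows, each a list of 2 entries, a list of its own where there are three numbers: the shift along the world's x, y, z in cm, then the turn about the world's z in degrees. In form: [[[tx, ty, tz], roll], ...]. A call has 1 to 10 rows; each row is the pose to reach, as a shift and turn from the pose commanded when the call began; what a row does not reach only later rows make up. A row lasts 1/10 s, in which the tool goes at most 50 mm and 8.59 degrees, less where a joint would pass 70% of its speed; a pose out of reach is approached as far as the arm can. A call with a gripper value outside its range is refused whole. "hand" is the finger opening in cm, from 0 to 8.76, set as the call begins (left out, the last holds). The fingers move at their own pace and stop on an object; the grip force is fixed at half the most. Time passes only in rows, so rows that repeat a pose let the fingers close. It gives the time, the measured TCP pose, the force and the opening at its end, in the units of the state.
- ctrl.get_obs(): the state, without advancing time (a new reading comes with each control period).
- ctrl.snapshot(name): name is "side" or "top"; returns (picture, depth): 384x512x3 uint8, blue, green, red; 384x512 float32, m along the optical axis (not along the pixel's ray), 0 where there is no reading.
- ctrl.camera_model(name): a dict with "fx", "fy", "cx", "cy" (pixels), "k1" (the pictures are not rectified: a ray, as slopes to the right and down, at radius r is drawn at 1 + k1 r^2 times it, then the intrinsics apply), "cam_to_world" (4x4, takes a point from camera to world coordinates). Camera axes: x right, y down, z forward; pixel columns grow to the right and rows downward; lengths in m; the calibration is good to about 2 mm. A picture is of the moment at which its call begins. camera_model takes no time and is no camera call.
- ctrl.close_job(): hands the job in, once; it reports no verdict.
The state is a dict: "clock": time; "joint_pos": joint angles; "qvel": joint speeds; "tau": joint torques, N m; "tool_pos": TCP position; "orientation": TCP orientation; "force": force on the tool from outside, world axes, zero at the start; "moment": the same for the moment, N m; "opening": finger opening in m.
Only numpy, scipy, OpenCV 4.12 (cv2) and the standard library are available. Lean on these libraries where they do the work, as an engineer would, in place of code of your own. Each camera call takes 0.05 s, during which the arm holds its last target.

## Working session

There is one attempt and no reset: what is moved stays moved. The work goes in short steps, Python scripts to look and compute and a tool call to move; the robot and the scene stay as the last step left them, time stands still between calls to the robot, and variables do not carry over. Pictures are saved under pics/ and viewed, and the job is handed in when it is done.

Besides the shell and the picture viewer there is one more tool, called as name(argument=value, ...) on one line, values as JSON. apply_moves: Moves the arm, as the interface text tells. Its arguments: {"type":"object","properties":{"motion":{"type":"array"},"hand":{"type":"number"}},"required":["motion"]}

```bash
mkdir -p pics; ls -la
cat > h.py <<'E'
import numpy as np, cv2
from plant import ctrl
def save(n,name):
    im,d=ctrl.snapshot(n); cv2.imwrite(f'pics/{name}.png',im); np.savez(f'pics/{name}.npz',im=im,d=d); return im,d
def cloud(n,d):
    m=ctrl.camera_model(n); K=np.array([[m['fx'],0,m['cx']],[0,m['fy'],m['cy']],[0,0,1.]])
    u,v=np.meshgrid(np.arange(512.),np.arange(384.))
    p=cv2.undistortPoints(np.stack([u,v],-1).reshape(-1,1,2),K,np.array([m['k1'],0,0,0])).reshape(384,512,2)
    P=np.dstack([p*d[...,None],d]); T=np.array(m['cam_to_world'])
    return P@T[:3,:3].T+T[:3,3]
def proj(n,X):
    m=ctrl.camera_model(n);T=np.linalg.inv(np.array(m['cam_to_world']));p=np.atleast_2d(X)@T[:3,:3].T+T[:3,3]
    s=p[:,:2]/p[:,2:];r=(s**2).sum(1,keepdims=True);s=s*(1+m['k1']*r)
    return s*[m['fx'],m['fy']]+[m['cx'],m['cy']]
E
python3 - <<'E'
from h import *
for n in('side','top'):
    im,d=save(n,n+'0'); m=ctrl.camera_model(n); print({k:np.round(v,3).tolist() for k,v in m.items()})
print(ctrl.get_obs()); print([a for a in dir(ctrl) if a[0]!='_'])
print(ctrl.hold_point_z)
E
```

```text
total 12
drwxr-xr-x  3 agent agent 4096 Dec  6 21:26 .
drwxr-xr-x 23 root  root  4096 Dec  6 21:26 ..
drwxr-xr-x  2 agent agent 4096 Dec  6 21:26 pics
{'fx': 361.7, 'fy': 361.7, 'cx': 255.671, 'cy': 191.623, 'k1': -0.095, 'cam_to_world': [[0.632, 0.473, -0.614, 1.091], [0.775, -0.385, 0.501, -0.399], [0.001, -0.792, -0.61, 0.624], [0.0, 0.0, 0.0, 1.0]]}
{'fx': 363.739, 'fy': 363.739, 'cx': 259.165, 'cy': 191.913, 'k1': 0.007, 'cam_to_world': [[-0.015, -0.986, 0.164, 0.454], [-1.0, 0.017, 0.014, 0.012], [-0.017, -0.164, -0.986, 0.941], [0.0, 0.0, 0.0, 1.0]]}
{'clock': 0.1, 'joint_pos': array([-5.05294875e+01,  2.05868809e+01,  6.41089190e-01, -1.78735328e-02,
       -7.01341782e+01, -1.65068238e+01]), 'qvel': array([-0.04057339, -0.11355497,  0.19085477,  0.12776898,  0.17124159,
       -0.00133982]), 'tau': array([-2.66869734e-03, -5.84161627e+01,  2.93753636e+01,  7.01552063e+00,
        1.02051330e-02, -6.10139523e-05]), 'tool_pos': array([ 0.26317247, -0.62113786,  0.22573671]), 'orientation': array([-1.79993387e+02, -8.14487076e-02,  1.12957598e+02]), 'force': array([0.85604797, 1.16389754, 0.22514244]), 'moment': array([ 0.01359579, -0.02665592,  0.0196699 ]), 'opening': 0.08780926297916761}
['PlanningError', 'camera_model', 'close_job', 'get_obs', 'hold_point_z', 'snapshot']
0.0188
```

View pics/side0.png

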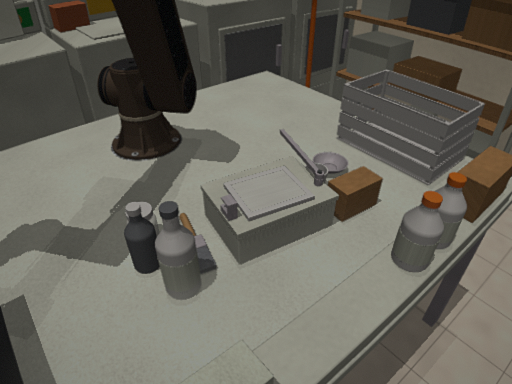

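View pics/top0.png

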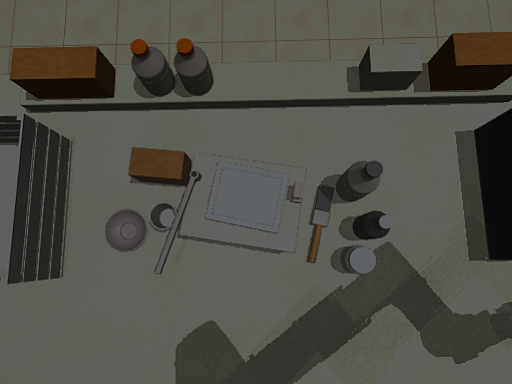

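apply_moves(motion=[[[0,0,0],5]])

```text
clock: 0.2
tool_pos: [0.2632, -0.6212, 0.2259]
orientation: [-180.0, -0.1, 118.0]
force: [-0.6, 0.1, 0.0]
opening: 0.0878
```

Run:
```python
from h import *
print(ctrl.get_obs()['orientation'],ctrl.get_obs()['joint_pos'],ctrl.get_obs()['clock'])
im=np.load('pics/top0.npz')['im']
c=im[130:290,90:350]; cv2.imwrite('pics/top0c.png',cv2.convertScaleAbs(cv2.resize(c,None,fx=3,fy=3,interpolation=cv2.INTER_CUBIC),alpha=2))
im=np.load('pics/side0.npz')['im']
c=im[120:260,190:390]; cv2.imwrite('pics/side0c.png',cv2.resize(c,None,fx=4,fy=4,interpolation=cv2.INTER_CUBIC))
```

```text
[-1.79997458e+02 -6.60019362e-02  1.17992016e+02] [-5.05283267e+01  2.05778406e+01  6.49693855e-01 -1.13181961e-02
 -7.01370411e+01 -1.14758044e+01] 0.2
```

View pics/top0c.png

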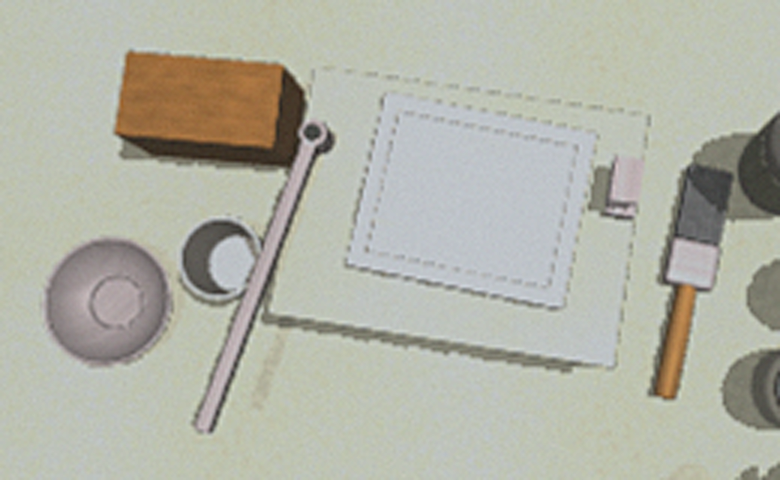

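View pics/side0c.png

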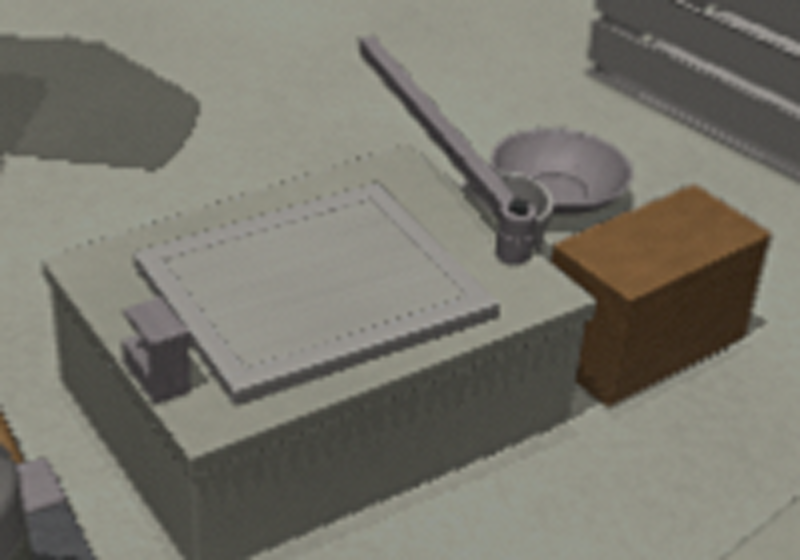

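Run:
```python
from h import *
d=np.load('pics/top0.npz')['d']; P=cloud('top',d); print('valid',(d>0).mean())
def fit(mask,name,er=0):
    m=mask.astype(np.uint8); n,l,s,_=cv2.connectedComponentsWithStats(m); i=1+np.argmax(s[1:,4]); m=l==i
    r=cv2.minAreaRect((P[m][:,:2]*1000).astype(np.float32)); print(name,r,s[i][4],'z',np.median(P[m][:,2])); return m
z=P[...,2]
R=(P[...,0]>.2)&(P[...,0]<.9)&(abs(P[...,1])<.3)
fit(R&(z>.09)&(z<.119),'stand top')
fit(R&(z>.1065)&(z<.119),'screen')
# bar
m=R&(z>.122)&(z<.15)
n,l,s,c=cv2.connectedComponentsWithStats(m.astype(np.uint8))
for i in range(1,n):
    if s[i][4]>20: q=P[l==i]; print(s[i],q.min(0),q.max(0)); print(cv2.minAreaRect((q[:,:2]*1000).astype(np.float32)))
for uv in [(232,190),(256,238),(285,180),(195,176),(160,268),(295,192)]: print(uv,P[uv[1],uv[0]])
```

```text
valid 0.9958852132161459
stand top ((574.89599609375, 62.06629180908203), (270.08612060546875, 200.3771209716797), 80.30182647705078) 9322 z 0.10150386600245781
screen ((584.534912109375, 52.03770446777344), (169.7624053955078, 140.3759765625), 77.62696075439453) 4344 z 0.11027282206766198
[367  57  30  21 492] [ 0.86298679 -0.29999165  0.12218575] [ 0.8999258  -0.23835049  0.14999123]
((881.5126342773438, -269.166259765625), (61.413856506347656, 36.94772720336914), 89.6053695678711)
[140  63  29  21 196] [0.85841888 0.23906315 0.12211195] [0.8996995  0.29981374 0.14993535]
((873.531005859375, 264.58734130859375), (21.280040740966797, 68.90765380859375), 29.50079917907715)
[177  63  33  20 194] [0.85920425 0.13988643 0.12231769] [0.89984913 0.21701699 0.14991363]
((876.075927734375, 175.2316131591797), (32.686500549316406, 78.67273712158203), 11.363306999206543)
[346 161  35  33 378] [ 0.58147754 -0.24868858  0.12202258] [ 0.65440025 -0.17366322  0.14999673]
((617.2282104492188, -208.38462829589844), (74.78121948242188, 67.59292602539062), 39.96189498901367)
[155 169  45 105 714] [0.41264622 0.1611957  0.12212379] [0.64421494 0.25440789 0.13937544]
((529.37451171875, 211.02523803710938), (21.54253578186035, 245.3907928466797), 69.30162811279297)
[293 181  12  17 156] [ 0.57364445 -0.07679001  0.12406153] [ 0.61019233 -0.05127256  0.14580355]
((591.5092163085938, -64.66365814208984), (22.01569366455078, 34.11456298828125), 80.13825225830078)
[370 214  17  19 140] [ 0.49483156 -0.25720573  0.12201724] [ 0.53501195 -0.22264476  0.14779474]
((513.6925048828125, -238.329833984375), (38.97721481323242, 29.38753318786621), 16.01534080505371)
(232, 190) [0.59740912 0.08706316 0.11171127]
(256, 238) [0.4866581  0.03323348 0.09808635]
(285, 180) [ 0.61927288 -0.03637918  0.10938356]
(195, 176) [0.6270538  0.16894695 0.13525469]
(160, 268) [0.42340418 0.2436681  0.13099613]
(295, 192) [ 0.58546948 -0.05612365  0.14022076]
```

apply_moves(motion=[[[0,0,5],0],[[0,0,10],0],[[41.1,65.8,10],-37.7],[[41.1,65.8,10],-37.7],[[41.1,65.8,10],-37.7],[[41.1,65.8,10],-37.7],[[41.1,65.8,10],-37.7],[[41.1,65.8,10],-37.7],[[41.1,65.8,10],-37.7],[[41.1,65.8,10],-37.7]], hand=8.76)

```text
clock: 1.2
tool_pos: [0.4704, -0.2894, 0.3265]
orientation: [-180.0, -0.0, 80.3]
force: [1.6, -0.8, 0.4]
opening: 0.0876
```

apply_moves(motion=[[[20.3,32.6,0],0],[[20.3,32.6,0],0],[[20.3,32.6,0],0],[[20.3,32.6,0],0],[[20.3,32.6,0],0],[[20.3,32.6,0],0],[[20.3,32.6,0],0],[[20.3,32.6,0],0],[[20.3,32.6,0],0],[[20.3,32.6,0],0]])

```text
clock: 2.2
tool_pos: [0.6728, 0.0355, 0.3253]
orientation: [-179.9, 0.1, 80.3]
force: [0.5, -0.4, -0.2]
opening: 0.0878
```

apply_moves(motion=[[[0,0,-5],0],[[0,0,-10],0],[[0,0,-15],0],[[0,0,-19],0],[[0,0,-21],0],[[0,0,-21.9],0],[[0,0,-21.9],0],[[0,0,-21.9],0]])

```text
clock: 3.0
tool_pos: [0.6737, 0.0343, 0.1093]
orientation: [179.9, -0.0, 80.2]
force: [0.3, -0.3, 1.3]
opening: 0.0876
```

Run:
```python
from h import *
im,d=save('side','s1'); c=im[110:260,190:390]; cv2.imwrite('pics/s1c.png',cv2.resize(c,None,fx=4,fy=4,interpolation=cv2.INTER_CUBIC))
```

```text
(no output)
```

View pics/s1c.png

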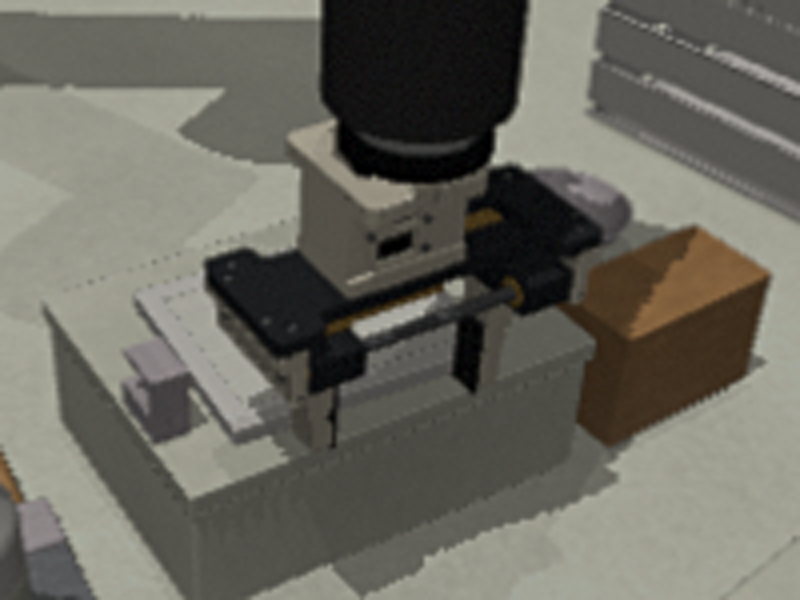

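apply_moves(motion=[[[0,0,-0.4],0],[[-1.2,0.2,-0.4],0],[[-2.4,0.41,-0.4],0],[[-3.6,0.62,-0.4],0],[[-4.8,0.82,-0.4],0],[[-6,1.03,-0.4],0],[[-7.2,1.23,-0.4],0],[[-8.2,1.4,-0.4],0],[[-8.8,1.5,-0.4],0],[[-8.9,1.52,-0.4],0]])

```text
clock: 4.05
tool_pos: [0.5832, 0.05, 0.1039]
orientation: [180.0, -0.0, 80.3]
force: [2.0, -1.1, 1.2]
opening: 0.0876
```

apply_moves(motion=[[[-0.4,0.07,0],0],[[-0.8,0.14,0],0],[[-1.2,0.2,0],0],[[-1.5,0.26,0],0],[[-1.7,0.29,0],0],[[-1.7,0.29,0],0]])

```text
clock: 4.65
tool_pos: [0.5663, 0.0527, 0.1035]
orientation: [-180.0, 0.0, 80.3]
force: [1.3, 0.1, 1.2]
opening: 0.0877
```

Run:
```python
from h import *
im,d=save('top','t1'); c=im[130:290,90:350]; cv2.imwrite('pics/t1c.png',cv2.convertScaleAbs(cv2.resize(c,None,fx=3,fy=3,interpolation=cv2.INTER_CUBIC),alpha=2))
```

```text
(no output)
```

View pics/t1c.png

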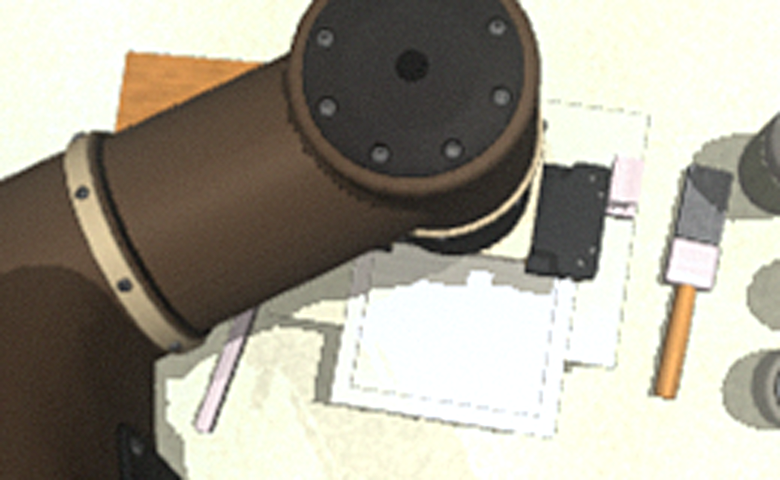

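```bash
cat >> h.py <<'E'
C=np.array([.5749,.0621]); PS=np.radians(-9.7); E=np.array([np.cos(PS),np.sin(PS)]); F=np.array([-E[1],E[0]])
def S(xy): q=np.atleast_2d(xy)[:,:2]-C; return np.c_[q@E,q@F]*1000
def edges(P,zlo=.107,zhi=.118):
    q=P.reshape(-1,3); q=q[(q[:,2]>zlo)&(q[:,2]<zhi)]; s=S(q); k=(abs(s[:,1])<100)&(s[:,0]>-190)&(s[:,0]<110); s=s[k]
    fr=[(b,s[(abs(s[:,1]-b)<4)][:,0].min()) for b in range(-60,61,20)]; return s,fr
E
python3 - <<'E'
from h import *
P=cloud('top',np.load('pics/t1.npz')['d']); s,fr=edges(P); print(fr)
sl=[(a,s[abs(s[:,0]-a)<4][:,1].min(),s[abs(s[:,0]-a)<4][:,1].max()) for a in (-150,-140,-130,-120)];print(sl)
print('tcp',S(ctrl.get_obs()['tool_pos']))
E
```

```text
[(-60, np.float64(-156.68684692605035)), (-40, np.float64(-157.70722349761814)), (-20, np.float64(-157.43040001531773)), (0, np.float64(-157.31336206726235)), (20, np.float64(-157.21475979024174)), (40, np.float64(-156.71952297128144)), (60, np.float64(-157.3642443122177))]
[(-150, np.float64(-96.65179744345356), np.float64(72.74172367446593)), (-140, np.float64(-96.32918472705744), np.float64(72.82741039080298)), (-130, np.float64(-96.65680780105667), np.float64(72.8312380348837)), (-120, np.float64(-95.34069396735008), np.float64(72.50673562229197))]
tcp [[ -6.8694603 -10.7211048]]
```

apply_moves(motion=[[[-0.3,0.05,0],0],[[-0.6,0.1,0],0],[[-0.65,0.11,0],0],[[-0.65,0.11,0],0],[[0.5,-0.08,0.5],0],[[0.5,-0.08,4],0]])

```text
clock: 5.3
tool_pos: [0.5694, 0.051, 0.1399]
orientation: [-179.5, 0.2, 80.2]
force: [-0.8, -0.9, 0.3]
opening: 0.0875
```

apply_moves(motion=[[[-1.6,0.27,0],8.5],[[-1.6,0.27,0],17],[[-1.6,0.27,0],25.5],[[-1.6,0.27,0],34],[[-1.6,0.27,0],42.5],[[-1.6,0.27,0],51],[[-1.6,0.27,0],59.5],[[-1.6,0.27,0],68],[[-1.6,0.27,0],76.5],[[-1.6,0.27,0],85]])

```text
clock: 6.3
tool_pos: [0.555, 0.0544, 0.1431]
orientation: [-180.0, -0.1, 165.6]
force: [-0.1, -0.5, 0.3]
opening: 0.0878
```

apply_moves(motion=[[[0,0,0],5],[[0,0,0],5]])

```text
clock: 6.5
tool_pos: [0.5552, 0.0545, 0.1432]
orientation: [-180.0, -0.1, 170.3]
force: [0.3, -1.2, -0.5]
opening: 0.0877
```

Run:
```python
from h import *
im,d=save('top','t2'); c=im[130:290,90:350]; cv2.imwrite('pics/t2c.png',cv2.convertScaleAbs(cv2.resize(c,None,fx=3,fy=3,interpolation=cv2.INTER_CUBIC),alpha=1.5))
s,fr=edges(cloud('top',d)); print(fr)
print('tcp',S(ctrl.get_obs()['tool_pos']),ctrl.get_obs()['tool_pos'],ctrl.get_obs()['orientation'])
im,d=save('side','s2'); c=im[110:260,190:390]; cv2.imwrite('pics/s2c.png',cv2.resize(c,None,fx=4,fy=4,interpolation=cv2.INTER_CUBIC))
```

```text
[(-60, np.float64(-163.44396189397887)), (-40, np.float64(-164.03560740828445)), (-20, np.float64(-164.28006531580513)), (0, np.float64(-163.58306657665995)), (20, np.float64(-164.0579382278819)), (40, np.float64(-163.66443689776713)), (60, np.float64(-164.23299883803807))]
tcp [[-18.08984226 -10.81483962]] [0.55524659 0.05448772 0.14320018] [-1.79972251e+02 -7.34340529e-02  1.70134302e+02]
```

View pics/s2c.png

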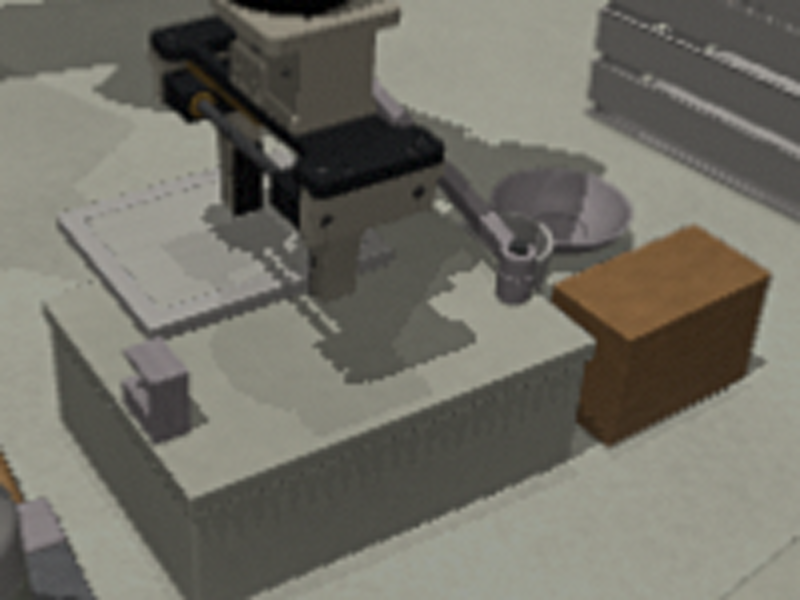

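apply_moves(motion=[[[0,0,-2],0],[[0,0,-2.8],0],[[0,0,-3.1],0],[[0,0,-3.3],0],[[0,0,-3.3],0]])

```text
clock: 7.1
tool_pos: [0.5548, 0.0543, 0.1121]
orientation: [-179.9, -0.1, 170.2]
force: [-8.2, 1.4, 15.7]
opening: 0.0879
```

apply_moves(motion=[[[-0.3,0.05,0],0],[[-0.6,0.1,0],0],[[-0.9,0.15,0],0],[[-0.9,0.15,0],0]])

```text
clock: 7.5
tool_pos: [0.5487, 0.0565, 0.1124]
orientation: [179.9, 0.2, 170.3]
force: [1.2, 0.7, 6.7]
opening: 0.0877
```

Run:
```python
from h import *
im,d=save('top','t3')
s,fr=edges(cloud('top',d)); print(fr)
print('tcp',S(ctrl.get_obs()['tool_pos']),ctrl.get_obs()['tool_pos'],ctrl.get_obs()['force'],ctrl.get_obs()['moment'])
```

```text
[(-60, np.float64(-163.50941557929852)), (-40, np.float64(-164.106257133364)), (-20, np.float64(-164.42899989972437)), (0, np.float64(-163.65089154296368)), (20, np.float64(-164.02402508076312)), (40, np.float64(-163.55951525078146)), (60, np.float64(-164.28573127738113))]
tcp [[-24.89737673  -9.87856925]] [0.54869414 0.0565576  0.112444  ] [ 2.32604339 -0.21363396  6.94157281] [ 0.0922174  -0.30290538 -0.04103606]
```

apply_moves(motion=[[[0,0,-0.15],0],[[0,0,-0.25],0],[[0,0,-0.25],0]])

```text
clock: 7.85
tool_pos: [0.5488, 0.0566, 0.1122]
orientation: [179.9, 0.2, 170.3]
force: [-6.1, 0.6, 28.4]
opening: 0.0878
```

apply_moves(motion=[[[-0.2,0.03,0],0],[[-0.4,0.07,0],0]])

```text
clock: 8.05
tool_pos: [0.548, 0.0571, 0.1126]
orientation: [179.9, 0.6, 170.4]
force: [9.5, -5.6, 15.8]
opening: 0.0873
```

apply_moves(motion=[[[-0.2,0.03,0],0],[[-0.4,0.07,0],0]])

```text
clock: 8.25
tool_pos: [0.545, 0.0585, 0.1127]
orientation: [179.8, 0.7, 170.4]
force: [10.4, -2.9, 15.0]
opening: 0.0874
```

Run:
```python
from h import *
im,d=save('top','t4')
s,fr=edges(cloud('top',d)); print(fr)
print('tcp',S(ctrl.get_obs()['tool_pos']),ctrl.get_obs()['tool_pos'],ctrl.get_obs()['force'],ctrl.get_obs()['moment'])
```

```text
[(-60, np.float64(-167.66751213623945)), (-40, np.float64(-167.9800140476299)), (-20, np.float64(-167.6623772589874)), (0, np.float64(-168.27861872959298)), (20, np.float64(-167.0134990410532)), (40, np.float64(-168.03992181563328)), (60, np.float64(-168.24682148831542))]
tcp [[-29.16827921  -8.61705633]] [0.54469684 0.05852068 0.11268262] [ 8.89632741 -3.01222131 14.73003573] [-1.03673597 -2.57813138  0.00446757]
```

apply_moves(motion=[[[-0.2,0.03,-0.1],0],[[-0.5,0.07,-0.1],0],[[-0.8,0.12,-0.1],0],[[-1.0,0.15,-0.1],0]])

```text
clock: 8.7
tool_pos: [0.5367, 0.0608, 0.1128]
orientation: [179.7, 0.8, 170.4]
force: [11.9, -2.6, 19.3]
opening: 0.0877
```

Run:
```python
from h import *
im,d=save('top','t5')
s,fr=edges(cloud('top',d)); print(fr)
print('tcp',S(ctrl.get_obs()['tool_pos']),ctrl.get_obs()['tool_pos'],ctrl.get_obs()['force'],ctrl.get_obs()['moment'])
```

```text
[(-60, np.float64(-176.01945832812822)), (-40, np.float64(-175.21744908152783)), (-20, np.float64(-175.9440548310581)), (0, np.float64(-176.36084360780572)), (20, np.float64(-175.96876910323857)), (40, np.float64(-176.6902234428643)), (60, np.float64(-176.44775069654432))]
tcp [[-37.70004136  -7.7759391 ]] [0.53642878 0.06078729 0.11277503] [11.25226709 -1.98690494 18.91699707] [-0.72186318 -3.3910142  -0.02093865]
```

apply_moves(motion=[[[0,0,0.1],0],[[0,0,0.17],0],[[0,0,0.17],0]])

```text
clock: 9.05
tool_pos: [0.5341, 0.0606, 0.1126]
orientation: [179.8, 0.6, 170.3]
force: [7.0, 0.7, 12.4]
opening: 0.0872
```

Run:
```python
from h import *
im,d=save('top','t6')
s,fr=edges(cloud('top',d)); print(fr)
print('tcp',S(ctrl.get_obs()['tool_pos']),ctrl.get_obs()['tool_pos'],ctrl.get_obs()['force'],ctrl.get_obs()['moment'])
```

```text
[(-60, np.float64(-178.73108687080088)), (-40, np.float64(-179.2141511264135)), (-20, np.float64(-178.07879896728818)), (0, np.float64(-179.23092078965385)), (20, np.float64(-178.06784404085698)), (40, np.float64(-179.2367212522555)), (60, np.float64(-179.37381914317314))]
tcp [[-39.93407482  -8.33306502]] [0.53413281 0.06061454 0.112652  ] [ 7.31683316  1.04257475 12.9420086 ] [ 0.33470364 -2.06155353 -0.05196778]
```

apply_moves(motion=[[[0.2,-0.03,0.05],0],[[0.2,-0.03,0.1],0],[[0.2,-0.03,0.1],0]])

```text
clock: 9.4
tool_pos: [0.5342, 0.0604, 0.1125]
orientation: [179.8, 0.4, 170.3]
force: [3.1, 3.4, 9.7]
opening: 0.0877
```

apply_moves(motion=[[[-0.2,0.03,0],0],[[-0.5,0.08,0],0],[[-0.8,0.13,0],0]])

```text
clock: 9.7
tool_pos: [0.528, 0.0613, 0.1135]
orientation: [179.8, 0.5, 170.3]
force: [7.7, -2.1, 17.1]
opening: 0.0874
```

Run:
```python
from h import *
im,d=save('top','t7')
s,fr=edges(cloud('top',d)); print(fr)
print('tcp',S(ctrl.get_obs()['tool_pos']),ctrl.get_obs()['tool_pos'],ctrl.get_obs()['force'],ctrl.get_obs()['moment'])
```

```text
Traceback (most recent call last):
  File "h.py", line 19, in edges
    fr=[(b,s[(abs(s[:,1]-b)<4)][:,0].min()) for b in range(-60,61,20)]; return s,fr
           ~~~~~~~~~~~~~~~~~~~~~~~~~~~~~^^
ValueError: zero-size array to reduction operation minimum which has no identity
```

Run:
```python
from h import *
im,d=save('side','s7'); c=im[90:240,190:390]; cv2.imwrite('pics/s7c.png',cv2.resize(c,None,fx=4,fy=4,interpolation=cv2.INTER_CUBIC))
P=cloud('top',np.load('pics/t7.npz')['d']); q=P.reshape(-1,3); s=S(q); 
for y0 in(-60,-30,40,60):
    k=(abs(s[:,1]-y0)<3)&(s[:,0]>-240)&(s[:,0]<-80); a=s[k,0];o=np.argsort(a); print(y0,[(round(a[i]),round(q[k][i,2]*1000)) for i in o][::4])
print('tcp',S(ctrl.get_obs()['tool_pos']),ctrl.get_obs()['tool_pos'],ctrl.get_obs()['force'])
```

```text
-60 [(-239, -1), (-236, -1), (-234, -1), (-229, 0), (-224, 2), (-220, -1), (-216, 2), (-211, 3), (-207, 2), (-204, 1), (-199, 1), (-195, 1), (-183, 102), (-179, 102), (-175, 103), (-172, 102), (-170, 101), (-165, 103), (-161, 104), (-159, 103), (-156, 103), (-152, 105), (-148, 104), (-146, 102), (-143, 106), (-139, 105), (-136, 103), (-132, 107), (-129, 107), (-125, 106), (-121, 107), (-118, 108), (-114, 108), (-112, 109), (-109, 106), (-105, 108), (-101, 112), (-98, 111), (-96, 110), (-91, 114), (-87, 112), (-84, 112), (-81, 113)]
-30 [(-239, 0), (-236, 1), (-231, -1), (-226, 0), (-224, -3), (-219, -1), (-214, 0), (-210, -2), (-207, 0), (-204, -3), (-197, -1), (-194, -1), (-182, 99), (-177, 103), (-174, 101), (-171, 103), (-168, 101), (-166, 102), (-161, 104), (-159, 102), (-155, 103), (-153, 104), (-142, 222), (-140, 218), (-138, 221), (-135, 220), (-132, 219), (-130, 221), (-128, 220), (-125, 219), (-123, 218), (-120, 220), (-118, 219), (-115, 221), (-113, 220), (-110, 222), (-107, 220), (-105, 221), (-103, 221), (-99, 221), (-97, 221), (-95, 221), (-95, 222), (-95, 440), (-94, 54
[... 6680 characters left out ...]
5), (-120, 534), (-119, 536), (-119, 535), (-118, 536), (-117, 535), (-116, 535), (-115, 534), (-115, 535), (-114, 535), (-113, 536), (-112, 536), (-111, 538), (-111, 537), (-110, 536), (-109, 536), (-108, 537), (-107, 536), (-106, 536), (-105, 536), (-105, 535), (-104, 537), (-103, 535), (-103, 536), (-102, 537), (-101, 537), (-100, 536), (-99, 537), (-98, 537), (-97, 536), (-96, 537), (-95, 536), (-95, 537), (-94, 534), (-93, 536), (-92, 536), (-91, 535), (-90, 535), (-89, 535), (-88, 534), (-88, 534), (-87, 535), (-86, 534), (-85, 535), (-84, 533), (-83, 533), (-82, 533), (-81, 535)]
tcp [[-46.46644824  -8.71718273]] [0.52762911 0.06133655 0.11369037] [ 5.99098607 -0.92225376 13.69809186]
```

View pics/s7c.png

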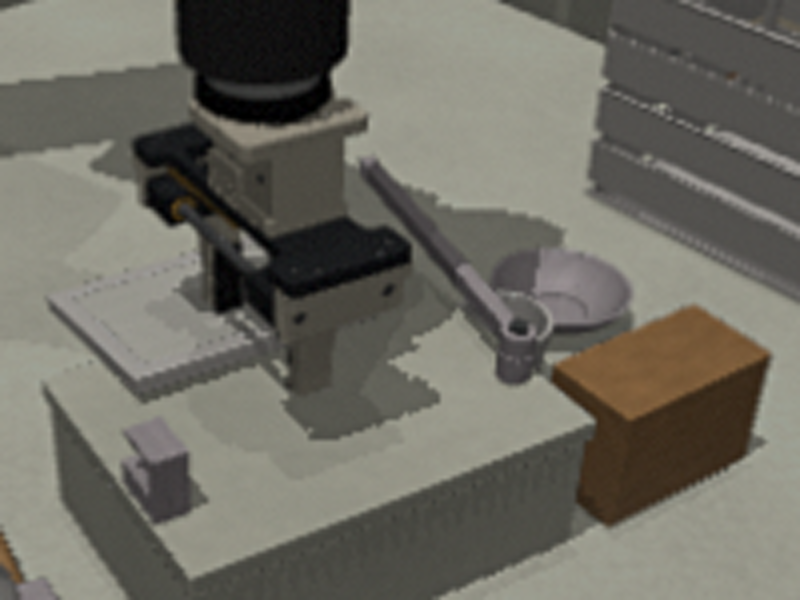

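apply_moves(motion=[[[-0.15,0.03,0.1],0],[[-0.34,0.06,0.22],0],[[-0.34,0.06,0.22],0]])

```text
clock: 10.1
tool_pos: [0.5229, 0.062, 0.1154]
orientation: [179.8, 0.4, 170.3]
force: [2.6, 1.8, 15.2]
opening: 0.0874
```

```bash
cat >> h.py <<'E'
def tilt(name):
    im,d=save('top',name); P=cloud('top',d); q=P.reshape(-1,3); s=S(q)
    out=[]
    for y0 in (-75,-60):
        k=(abs(s[:,1]-y0)<6)&(s[:,0]>-240)&(s[:,0]<20)&(q[:,2]>.012)&(q[:,2]<.2)
        a=s[k,0];z=q[k,2]*1000; kk=a<-100
        if kk.sum()<4: continue
        p=np.polyfit(a[kk],z[kk],1); out.append((y0,round(a.min(),1),round(z[a.argmin()]),'slope',round(np.degrees(np.arctan(p[0])),1),'top at -100',round(np.polyval(p,-100),1)))
    o=ctrl.get_obs(); print(out); print('tcp',S(o['tool_pos']).round(1),o['tool_pos'].round(4),'F',o['force'].round(1),'M',o['moment'].round(2),'op',round(o['opening'],4),o['clock'])
    im2,d2=save('side','s'+name); c=im2[90:240,190:390]; cv2.imwrite(f'pics/s{name}c.png',cv2.resize(c,None,fx=4,fy=4,interpolation=cv2.INTER_CUBIC))
E
python3 -c "
from h import *
tilt('t8')"
```

```text
[(-75, np.float64(-180.3), 75, 'slope', np.float64(24.8), 'top at -100', np.float64(110.8)), (-60, np.float64(-180.4), 74, 'slope', np.float64(24.7), 'top at -100', np.float64(110.7))]
tcp [[-51.2  -8.9]] [0.523  0.062  0.1154] F [ 2.3  1.6 16.1] M [ 0.87 -0.05 -0.14] op 0.0872 10.15
```

View pics/st8c.png

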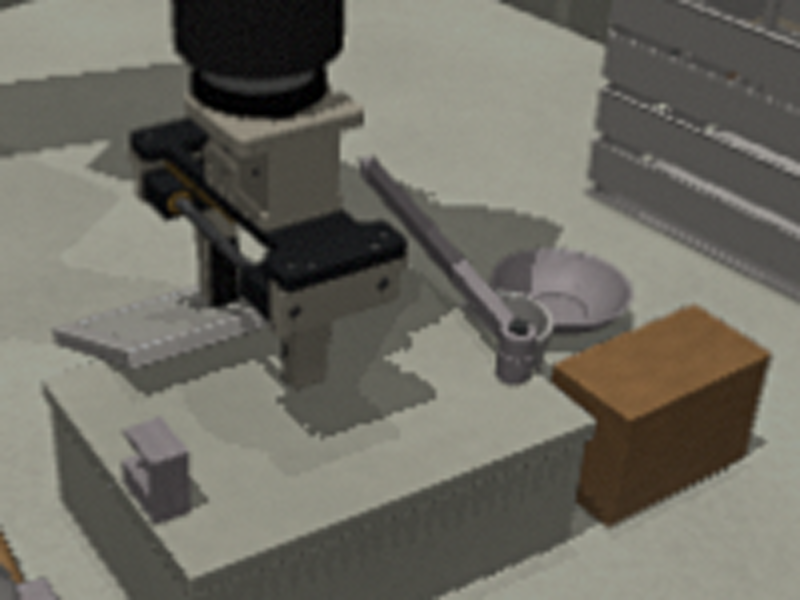

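apply_moves(motion=[[[-0.2,0.03,0.03],0],[[-0.4,0.07,0.05],0],[[-0.55,0.09,0.05],0],[[-0.7,0.12,0.03],0]])

```text
clock: 10.6
tool_pos: [0.5123, 0.0625, 0.1134]
orientation: [179.9, 0.0, 170.2]
force: [-6.2, 3.9, 3.7]
opening: 0.0878
```

```bash
python3 -c "
from h import *
tilt('t9')"
```

```text
[(-75, np.float64(-155.5), 34, 'slope', np.float64(57.5), 'top at -100', np.float64(119.3)), (-60, np.float64(-155.4), 33, 'slope', np.float64(57.5), 'top at -100', np.float64(119.0))]
tcp [[-62.5 -10.4]] [0.5116 0.0624 0.1129] F [-5.3  4.8  3.9] M [ 1.92  2.43 -0.14] op 0.0878 10.65
```

View pics/st9c.png

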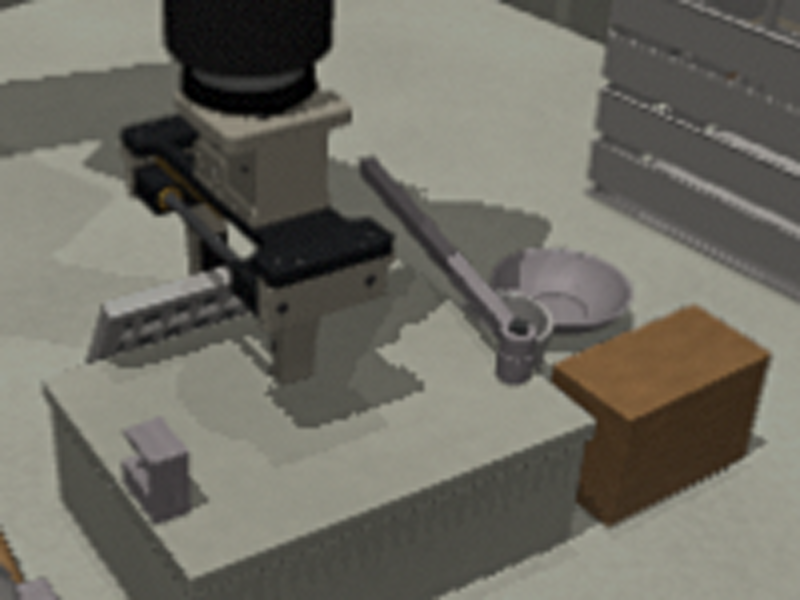

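apply_moves(motion=[[[-0.1,0.02,0],0],[[-0.25,0.04,0],0],[[-0.4,0.07,0],0]], hand=7.9)

```text
clock: 11.0
tool_pos: [0.5077, 0.0628, 0.1128]
orientation: [180.0, -0.1, 170.2]
force: [-4.3, 3.3, 3.5]
opening: 0.0795
```

Tracks well; continue closing.

apply_moves(motion=[[[-0.2,0.03,0],0],[[-0.4,0.07,0],0],[[-0.6,0.1,0],0],[[-0.6,0.1,0],0]], hand=6.7)

```text
clock: 11.4
tool_pos: [0.5013, 0.0639, 0.1125]
orientation: [180.0, -0.1, 170.2]
force: [-5.8, 3.3, 5.5]
opening: 0.0672
```

apply_moves(motion=[[[-0.2,0.03,0],0],[[-0.4,0.07,0],0],[[-0.6,0.1,0],0],[[-0.6,0.1,0],0]], hand=5.5)

```text
clock: 11.8
tool_pos: [0.4953, 0.0649, 0.1124]
orientation: [180.0, -0.1, 170.2]
force: [-5.7, 4.1, 4.7]
opening: 0.0552
```

apply_moves(motion=[[[-0.2,0.03,0],0],[[-0.4,0.07,0],0],[[-0.5,0.08,0],0],[[-0.5,0.08,0],0]], hand=4.5)

```text
clock: 12.2
tool_pos: [0.4905, 0.0656, 0.1125]
orientation: [180.0, -0.1, 170.2]
force: [-5.1, 4.2, 4.6]
opening: 0.0448
```

```bash
python3 -c "
from h import *
tilt('t10')"
```

```text
[(-75, np.float64(-154.0), 30, 'slope', np.float64(59.1), 'top at -100', np.float64(120.3)), (-60, np.float64(-153.8), 33, 'slope', np.float64(59.0), 'top at -100', np.float64(120.4))]
tcp [[-83.7 -10.7]] [0.4906 0.0657 0.1125] F [-6.   3.1  5.3] M [ 1.48  2.02 -0.08] op 0.0452 12.25
```

View pics/st10c.png

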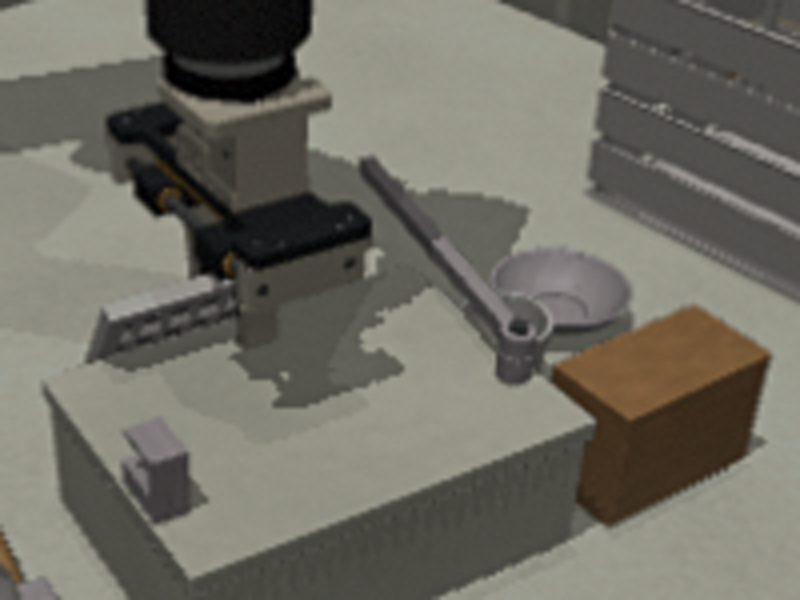

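apply_moves(motion=[[[-0.3,0.05,0],0],[[-0.6,0.1,0],0],[[-0.85,0.14,0],0],[[-0.85,0.14,0],0]], hand=3.2)

```text
clock: 12.7
tool_pos: [0.4819, 0.0665, 0.112]
orientation: [-180.0, -0.1, 170.2]
force: [-3.2, 1.5, 0.8]
opening: 0.0323
```

apply_moves(motion=[[[-0.3,0.05,0],0],[[-0.6,0.1,0],0],[[-0.85,0.14,0],0],[[-0.85,0.14,0],0]], hand=2.0)

```text
clock: 13.1
tool_pos: [0.4749, 0.0683, 0.1127]
orientation: [180.0, 0.1, 170.3]
force: [0.8, 0.5, 0.5]
opening: 0.0199
```

apply_moves(motion=[[[-0.2,0.03,0],0],[[-0.5,0.08,0],0],[[-0.6,0.1,0],0],[[-0.6,0.1,0],0]], hand=0.6)

```text
clock: 13.5
tool_pos: [0.4695, 0.0694, 0.1136]
orientation: [180.0, 0.1, 170.3]
force: [-0.7, -1.4, 8.6]
opening: 0.016
```

```bash
python3 -c "
from h import *
tilt('t11')"
```

```text
[(-75, np.float64(-136.3), 13, 'slope', np.float64(75.5), 'top at -100', np.float64(156.6)), (-60, np.float64(-136.6), 13, 'slope', np.float64(75.6), 'top at -100', np.float64(156.2))]
tcp [[-105.1  -10.6]] [0.4695 0.0694 0.1136] F [-0.6 -1.4  7.7] M [-0.13  0.77 -0.05] op 0.0161 13.55
```

View pics/st11c.png

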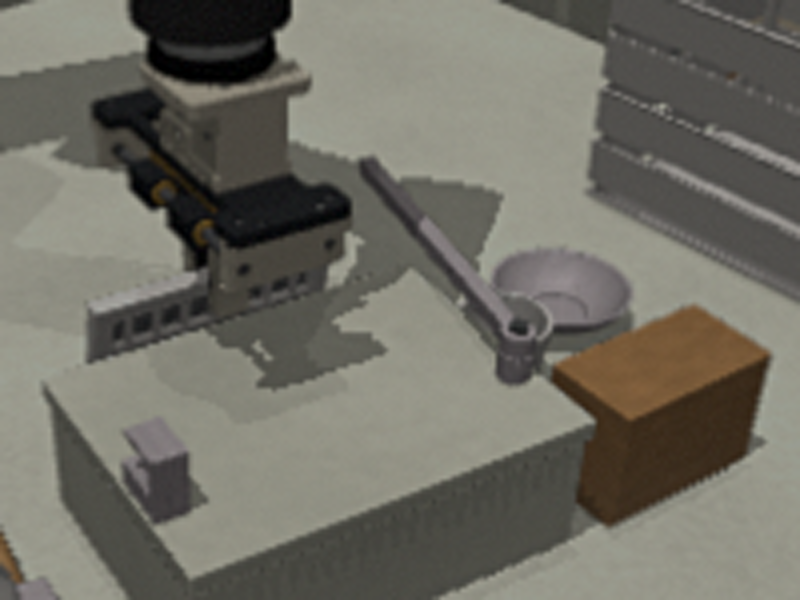

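apply_moves(motion=[[[-0.1,0.02,0.1],0],[[-0.3,0.05,0.3],0],[[-0.5,0.09,0.5],0],[[-0.5,0.09,0.5],0]], hand=0)

```text
clock: 14.0
tool_pos: [0.4631, 0.0699, 0.1175]
orientation: [-180.0, -0.0, 170.3]
force: [-2.9, -0.5, 2.6]
opening: 0.0119
```

```bash
python3 -c "
from h import *
tilt('t12')"
```

```text
[(-75, np.float64(-119.7), 13, 'slope', np.float64(74.7), 'top at -100', np.float64(168.5)), (-60, np.float64(-120.0), 12, 'slope', np.float64(77.2), 'top at -100', np.float64(172.3))]
tcp [[-111.3  -11.2]] [0.4633 0.0698 0.1175] F [-2.5 -1.1  4.1] M [-0.32  1.14  0.02] op 0.0118 14.05
```

View pics/st12c.png

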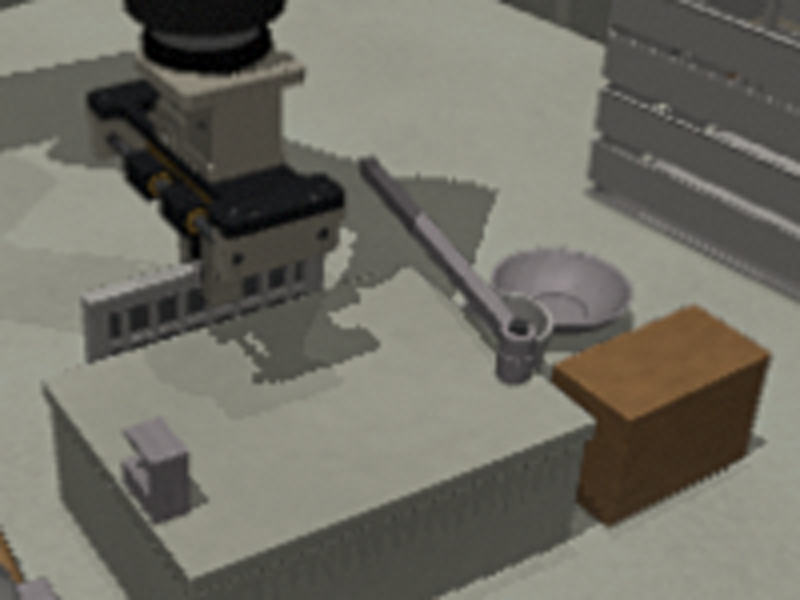

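apply_moves(motion=[[[-0.3,0.05,1],0],[[-0.5,0.09,3],0],[[-0.5,0.09,6],0],[[-0.5,0.09,9],0],[[-0.5,0.09,12],0],[[-0.5,0.09,14.5],0],[[-0.5,0.09,15.5],0],[[-0.5,0.09,15.5],0]])

```text
clock: 14.9
tool_pos: [0.459, 0.0713, 0.2734]
orientation: [179.9, 0.1, 170.3]
force: [0.9, 0.3, -3.1]
opening: 0.0119
```

Run:
```python
from h import *
tilt('t13')
im=np.load('pics/st13.npz')['im']; cv2.imwrite('pics/st13d.png',cv2.resize(im[30:230,150:390],None,fx=3,fy=3,interpolation=cv2.INTER_CUBIC))
```

```text
[]
tcp [[-116.5  -10.8]] [0.4582 0.0711 0.2719] F [-0.9 -1.1 -3. ] M [0.03 0.1  0.01] op 0.0113 14.95
```

View pics/st13d.png

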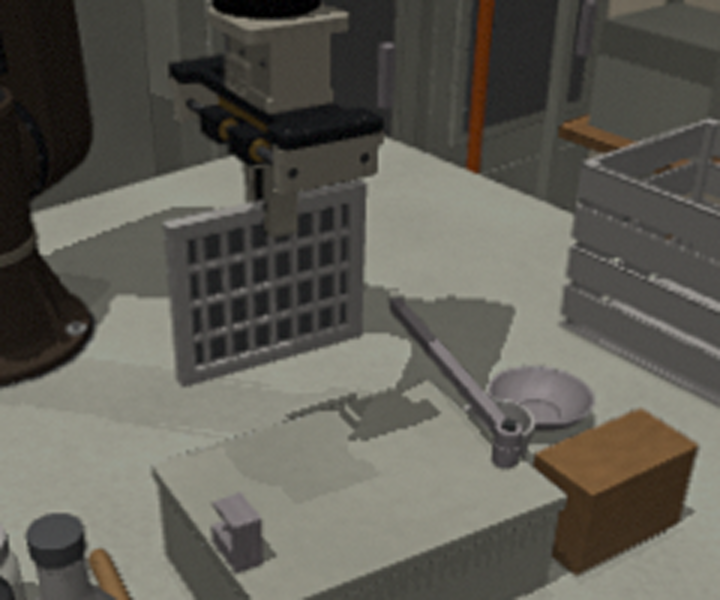

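```bash
cat >> h.py <<'E'
def vert(name,x0,tol=14):
    d=np.load(f'pics/{name}.npz')['d']; P=cloud('side',d).reshape(-1,3); s=S(P); k=(abs(s[:,0]-x0)<tol)&(abs(s[:,1])<110)&(P[:,2]>.03)&(P[:,2]<.45)
    s=s[k]; z=P[k,2]*1000
    for y0 in (-85,-70,-45,-30,40,60):
        q=(abs(s[:,1]-y0)<4)
        if q.sum()>3: print(y0,'z',z[q].min().round(1),z[q].max().round(1),'x top/bot',np.median(s[q,0][z[q]>z[q].max()-10]).round(1),np.median(s[q,0][z[q]<z[q].min()+10]).round(1))
    for z0 in (60,80,110,130,150,200,220,280): 
        q=abs(z-z0)<4
        if q.sum()>3: print('z',z0,'y',s[q,1].min().round(1),s[q,1].max().round(1))
E
python3 -c "
from h import *
vert('st13',-110)"
```

```text
-85 z 99.1 294.3 x top/bot -109.7 -96.5
-70 z 99.0 294.6 x top/bot -110.3 -98.6
-45 z 99.3 449.6 x top/bot -107.6 -98.6
-30 z 99.7 417.6 x top/bot -107.9 -98.4
40 z 98.9 294.5 x top/bot -110.5 -97.5
60 z 98.4 294.8 x top/bot -109.3 -98.5
z 200 y -100.0 70.8
z 220 y -99.7 69.0
z 280 y -100.3 69.0
```

apply_moves(motion=[[[3,-0.1,0.2],0],[[6,-0.17,0.2],0],[[9,-0.24,0.2],0],[[9.7,-0.24,0.2],0],[[9.7,-0.24,-1],0],[[9.7,-0.24,-3],0],[[9.7,-0.24,-4.5],0],[[9.7,-0.24,-5],0],[[9.7,-0.24,-5],0]])

```text
clock: 15.9
tool_pos: [0.554, 0.0683, 0.221]
orientation: [-179.9, -0.1, 170.3]
force: [0.5, -0.4, -3.0]
opening: 0.0114
```

apply_moves(motion=[[[0,0,-0.15],0],[[0,0,-0.3],0],[[0,0,-0.3],0]])

```text
clock: 16.2
tool_pos: [0.5555, 0.0687, 0.2197]
orientation: [180.0, 0.0, 170.3]
force: [0.2, 0.8, -3.4]
opening: 0.0119
```

apply_moves(motion=[[[0,0,-0.15],0],[[0,0,-0.3],0],[[0,0,-0.3],0]])

```text
clock: 16.5
tool_pos: [0.5561, 0.0685, 0.2178]
orientation: [180.0, 0.1, 170.3]
force: [-2.5, 1.0, 5.9]
opening: 0.0114
```

Run:
```python
from h import *
save('side','s14'); o=ctrl.get_obs(); print(o['tool_pos'],o['force'],S(o['tool_pos']))
im=np.load('pics/s14.npz')['im']; cv2.imwrite('pics/s14d.png',cv2.resize(im[30:230,150:390],None,fx=3,fy=3,interpolation=cv2.INTER_CUBIC))
vert('s14',-15,16)
```

```text
[0.55603854 0.06854592 0.21774289] [-2.88531721  0.93123364  4.47440105] [[-19.67787384   3.17581022]]
-85 z 98.6 241.5 x top/bot -16.1 -14.8
-70 z 99.0 241.0 x top/bot -13.7 -9.1
-45 z 99.4 450.0 x top/bot -13.0 -11.4
-30 z 98.2 404.3 x top/bot -12.6 -9.5
40 z 98.8 393.2 x top/bot -4.6 -13.1
60 z 98.6 228.3 x top/bot -14.4 -11.2
z 110 y -85.4 82.8
z 130 y -85.3 85.4
z 150 y -85.6 82.9
z 200 y -85.8 84.5
z 220 y -85.6 83.7
```

View pics/s14d.png

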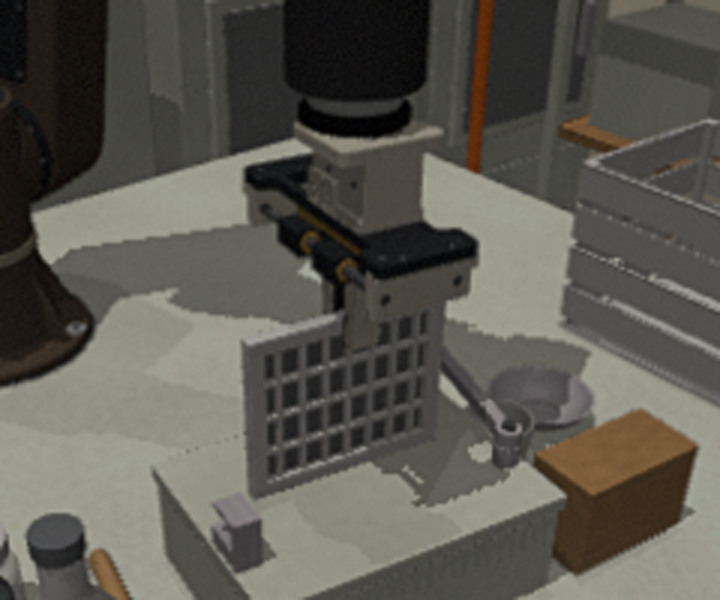

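apply_moves(motion=[[[0,0,0],0],[[0,0,0],0],[[0,0,-0.8],0],[[0,0,-1.8],0],[[0,0,-2.8],0],[[0,0,-3.5],0],[[0,0,-3.7],0],[[0,0,-3.7],0]], hand=1.6)

```text
clock: 17.35
tool_pos: [0.5553, 0.0685, 0.1787]
orientation: [-180.0, -0.0, 170.3]
force: [0.7, -0.2, 0.8]
opening: 0.0163
```

apply_moves(motion=[[[0,0,0],0],[[0,0,0],0],[[0,0,0],0]], hand=0)

```text
clock: 17.65
tool_pos: [0.5556, 0.0686, 0.1795]
orientation: [180.0, 0.0, 170.3]
force: [0.2, 1.1, -1.0]
opening: 0.0119
```

Run:
```python
from h import *
save('side','s15'); o=ctrl.get_obs(); print(o['tool_pos'],o['force'],S(o['tool_pos']))
im=np.load('pics/s15.npz')['im']; cv2.imwrite('pics/s15d.png',cv2.resize(im[30:230,150:390],None,fx=3,fy=3,interpolation=cv2.INTER_CUBIC))
vert('s15',-15,16)
```

```text
[0.55560175 0.06861525 0.17952504] [ 0.26041883  0.50683383 -0.73973761] [[-20.12010467   3.17055356]]
-85 z 98.4 241.0 x top/bot -17.6 -14.9
-70 z 98.3 241.4 x top/bot -14.0 -10.5
-45 z 99.0 449.8 x top/bot -12.8 -11.3
-30 z 98.8 365.2 x top/bot -13.6 -11.3
40 z 97.8 355.4 x top/bot -8.3 -6.8
60 z 98.9 183.2 x top/bot -16.1 -11.1
z 110 y -85.4 82.2
z 130 y -85.7 85.0
z 150 y -85.9 82.4
z 200 y -85.4 -6.1
z 220 y -85.6 -4.7
z 280 y -23.5 -21.0
```

View pics/s15d.png

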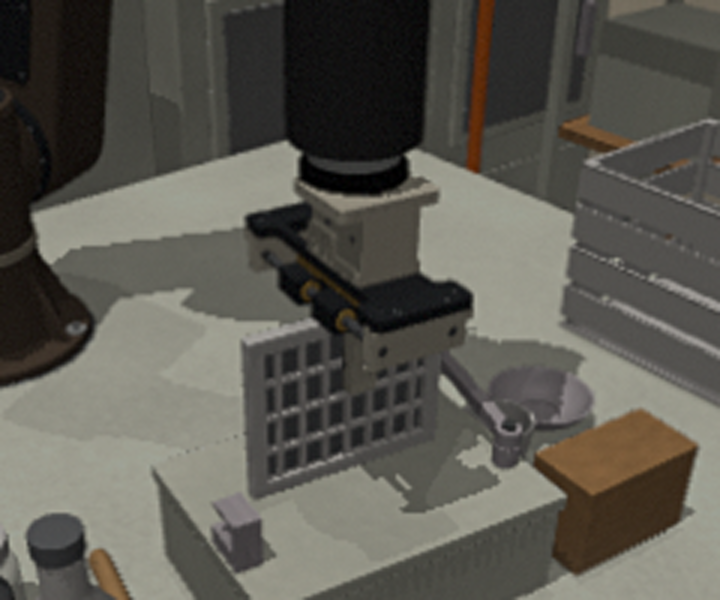

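apply_moves(motion=[[[0,0,1],0],[[0,0,2.5],0],[[2,-0.34,3],0],[[5,-0.85,3],0],[[9,-1.54,3],0],[[12,-2.05,3],0],[[13.4,-2.29,3],0],[[13.4,-2.29,3],0],[[13.4,-2.29,1],0],[[13.4,-2.29,-1],0]])

```text
clock: 18.7
tool_pos: [0.6892, 0.0458, 0.1698]
orientation: [180.0, 0.1, 170.3]
force: [-0.6, -0.1, -3.4]
opening: 0.0116
```

Run:
```python
from h import *
save('side','s16'); o=ctrl.get_obs(); print(o['tool_pos'],o['force'],S(o['tool_pos']))
im=np.load('pics/s16.npz')['im']; cv2.imwrite('pics/s16d.png',cv2.resize(im[70:270,150:390],None,fx=3,fy=3,interpolation=cv2.INTER_CUBIC))
```

```text
[0.6869036  0.0456437  0.16524104] [-2.85993355  0.43113382 -8.55288992] [[113.17505251   2.65039035]]
```

View pics/s16d.png

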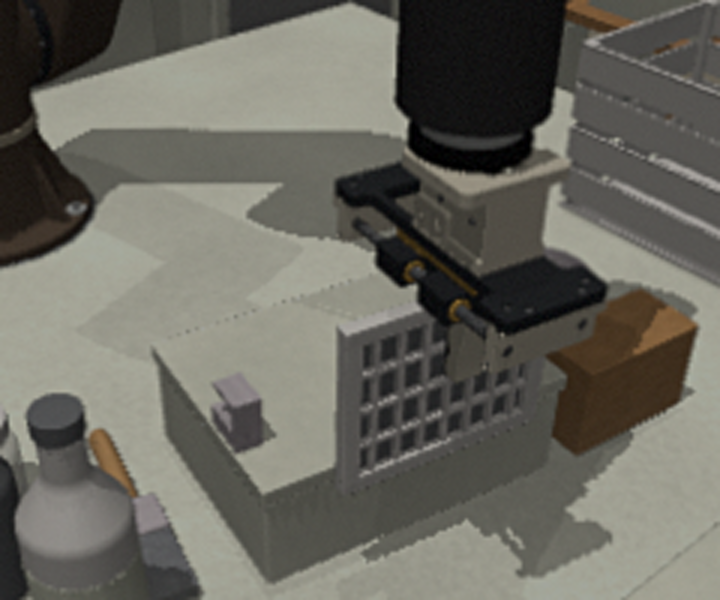

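apply_moves(motion=[[[0,0,-1.5],0],[[0,0,-3],0],[[0,0,-4.2],0],[[0,0,-4.85],0],[[0,0,-4.85],0]])

```text
clock: 19.25
tool_pos: [0.6888, 0.0455, 0.1195]
orientation: [-179.9, -0.1, 170.3]
force: [-0.9, -0.3, -2.9]
opening: 0.012
```

apply_moves(motion=[[[-0.3,0.05,0],0],[[-0.5,0.09,0],0],[[-0.5,0.09,0],0]])

```text
clock: 19.55
tool_pos: [0.6845, 0.0467, 0.1216]
orientation: [180.0, 0.1, 170.3]
force: [0.3, 0.7, -2.4]
opening: 0.0118
```

apply_moves(motion=[[[-0.2,0.03,0],0],[[-0.4,0.07,0],0],[[-0.4,0.07,0],0]])

```text
clock: 19.85
tool_pos: [0.6802, 0.0473, 0.121]
orientation: [180.0, 0.0, 170.3]
force: [-0.7, -0.7, -2.5]
opening: 0.0119
```

apply_moves(motion=[[[0,0,-0.3],0],[[0,0,-0.6],0],[[-0.2,0.03,-0.6],0],[[-0.4,0.07,-0.6],0],[[-0.4,0.07,-0.6],0]])

```text
clock: 20.35
tool_pos: [0.6793, 0.0478, 0.1152]
orientation: [179.9, 0.3, 170.3]
force: [9.7, -2.4, -8.7]
opening: 0.0117
```

apply_moves(motion=[[[-0.2,0.03,0],0],[[-0.4,0.07,0],0],[[-0.4,0.07,0],0]])

```text
clock: 20.65
tool_pos: [0.679, 0.0482, 0.1161]
orientation: [179.9, 0.7, 170.3]
force: [20.7, -6.6, -13.2]
opening: 0.0119
```

apply_moves(motion=[[[-0.1,0.02,0],0],[[-0.3,0.05,0.1],0],[[-0.5,0.09,0.15],0],[[-0.5,0.09,0.15],0]], hand=2.2)

```text
clock: 21.05
tool_pos: [0.6703, 0.0496, 0.1175]
orientation: [179.9, 0.3, 170.3]
force: [8.3, -1.9, -4.2]
opening: 0.0219
```

```bash
cat >> h.py <<'E'
def look(name,r=(70,270,150,390),f=3):
    im,d=save('side',name); cv2.imwrite(f'pics/{name}d.png',cv2.resize(im[r[0]:r[1],r[2]:r[3]],None,fx=f,fy=f,interpolation=cv2.INTER_CUBIC))
    o=ctrl.get_obs(); print('tcp',S(o['tool_pos']).round(1),o['tool_pos'].round(4),'F',o['force'].round(1),'op',round(o['opening'],4),o['clock'].__round__(2))
    P=cloud('side',d).reshape(-1,3); s=S(P)
    for y0 in (-75,-60,-45):
        k=(abs(s[:,1]-y0)<5)&(s[:,0]>15)&(s[:,0]<230)&(P[:,2]>.015)&(P[:,2]<.25)
        q=np.c_[s[k,0],P[k,2]*1000]
        h=q[(q[:,1]>106)|(q[:,0]>106)]   # panel points
        t=h[h[:,1].argmax()]; b=h[h[:,0].argmax()] 
        print(y0,'top',t.round(1),'outmost',b.round(1), 'ang', np.degrees(np.arctan2(*(h[h[:,1]>np.percentile(h[:,1],50)].mean(0)-h[h[:,1]<=np.percentile(h[:,1],50)].mean(0))[::-1])).round(1))
E
python3 -c "
from h import *
look('s17')"
```

```text
tcp [[96.2  3.7]] [0.6703 0.0496 0.1175] F [ 9.1 -2.7 -3.9] op 0.0222 21.1
-75 top [ 95.4 177. ] outmost [126.9  42.9] ang 103.4
-60 top [ 94.5 176.8] outmost [126.9  42.1] ang 103.3
-45 top [ 96.7 176.7] outmost [127.3  44. ] ang 103.1
```

View pics/s17d.png

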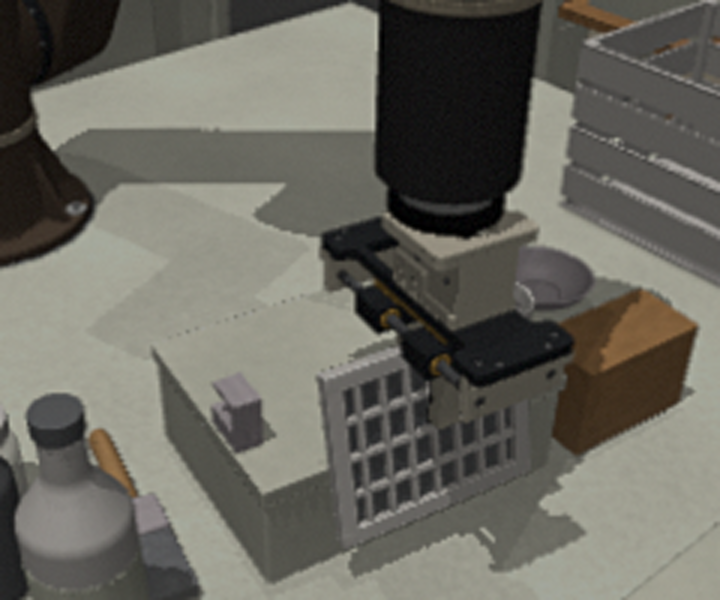

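apply_moves(motion=[[[-0.2,0.03,0],0],[[-0.45,0.08,0.05],0],[[-0.75,0.13,0.1],0],[[-0.75,0.13,0.1],0]], hand=3.2)

```text
clock: 21.5
tool_pos: [0.6621, 0.051, 0.1185]
orientation: [179.9, 0.3, 170.3]
force: [9.7, -1.5, -1.7]
opening: 0.0318
```

apply_moves(motion=[[[-0.2,0.03,0],0],[[-0.45,0.08,0],0],[[-0.75,0.13,0.05],0],[[-0.75,0.13,0.05],0]], hand=4.1)

```text
clock: 21.9
tool_pos: [0.6547, 0.0523, 0.1192]
orientation: [179.9, 0.3, 170.3]
force: [8.8, -1.3, -0.7]
opening: 0.0409
```

```bash
python3 -c "
from h import *
look('s18')"
```

```text
tcp [[80.3  3.8]] [0.6547 0.0523 0.1192] F [ 8.6 -2.   0.8] op 0.041 21.95
-75 top [ 72.2 170.2] outmost [145.3  55.5] ang 122.1
-60 top [ 69.9 170.6] outmost [144.1  52.2] ang 122.0
-45 top [ 69.6 170.2] outmost [145.3  54.2] ang 122.0
```

View pics/s18d.png

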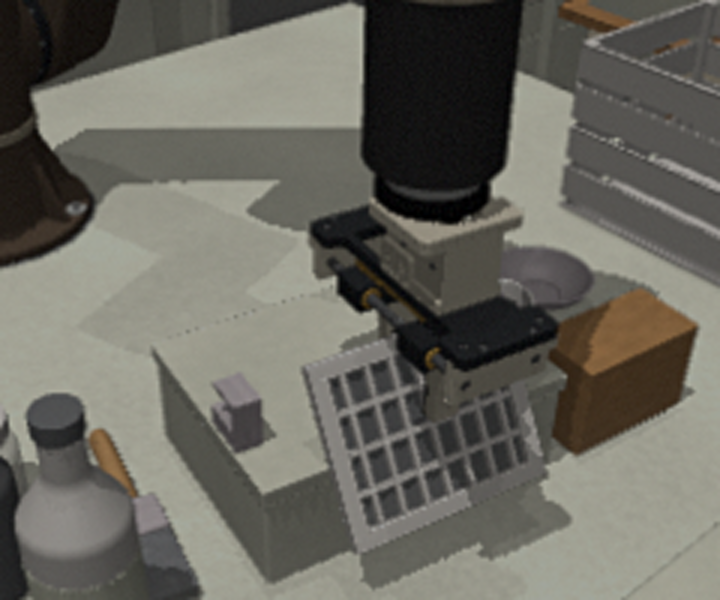

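apply_moves(motion=[[[-0.3,0.05,0],0],[[-0.55,0.09,0],0],[[-0.85,0.15,-0.05],0],[[-0.85,0.15,-0.05],0]], hand=5.1)

```text
clock: 22.35
tool_pos: [0.6454, 0.0538, 0.1186]
orientation: [179.9, 0.2, 170.3]
force: [5.7, -1.8, 2.9]
opening: 0.0513
```

apply_moves(motion=[[[-0.3,0.05,-0.05],0],[[-0.55,0.09,-0.1],0],[[-0.75,0.13,-0.15],0],[[-0.75,0.13,-0.15],0]], hand=5.9)

```text
clock: 22.75
tool_pos: [0.6366, 0.0551, 0.1167]
orientation: [180.0, 0.1, 170.3]
force: [2.9, 0.4, 7.2]
opening: 0.0592
```

```bash
python3 -c "
from h import *
look('s19')"
```

```text
tcp [[62.1  3.6]] [0.6367 0.0551 0.1168] F [ 2.1 -0.1  5.9] op 0.0589 22.8
-75 top [ 39.5 143.4] outmost [165.   82.7] ang 154.1
-60 top [ 43.3 143.8] outmost [164.7  81.8] ang 153.8
-45 top [ 41.6 144.9] outmost [164.3  83. ] ang 153.9
```

View pics/s19d.png

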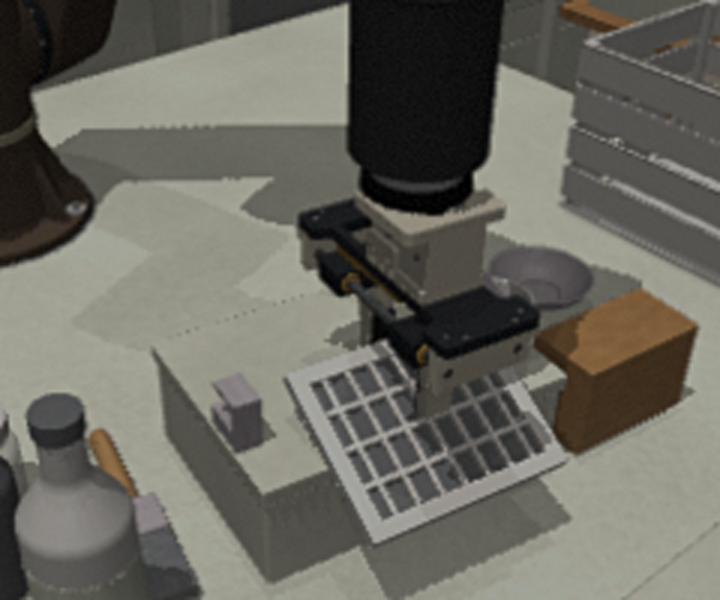

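apply_moves(motion=[[[-0.2,0.03,-0.08],0],[[-0.4,0.07,-0.2],0],[[-0.4,0.07,-0.2],0]], hand=6.2)

```text
clock: 23.1
tool_pos: [0.6307, 0.0554, 0.1128]
orientation: [-179.9, -0.2, 170.2]
force: [0.3, -0.6, -0.2]
opening: 0.0621
```

apply_moves(motion=[[[-0.2,0.03,-0.15],0],[[-0.3,0.05,-0.3],0],[[-0.3,0.05,-0.35],0],[[-0.3,0.05,-0.35],0]], hand=6.7)

```text
clock: 23.5
tool_pos: [0.6287, 0.0558, 0.1122]
orientation: [-180.0, -0.0, 170.3]
force: [-9.8, 1.5, 17.7]
opening: 0.067
```

```bash
python3 -c "
from h import *
look('s20')"
```

```text
tcp [[54.1  2.9]] [0.6287 0.0558 0.1122] F [-9.   1.  17.9] op 0.0668 23.55
-75 top [148.1 113.9] outmost [167.5 102. ] ang 175.1
-60 top [ 39.8 114.4] outmost [167.3 111.8] ang 166.4
-45 top [ 33.5 114.2] outmost [167.1 103.5] ang 151.2
```

View pics/s20d.png

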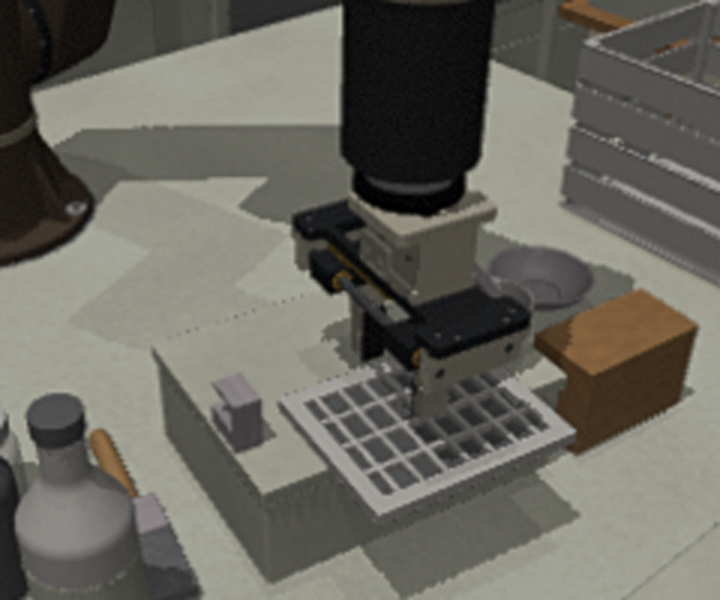

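apply_moves(motion=[[[-0.4,0.07,-0.1],0],[[-0.8,0.14,-0.1],0],[[-1.2,0.2,-0.1],0],[[-1.6,0.27,-0.1],0],[[-2,0.34,-0.1],0],[[-2,0.34,-0.1],0]])

```text
clock: 24.15
tool_pos: [0.6128, 0.0601, 0.112]
orientation: [179.9, 0.4, 170.3]
force: [4.2, -0.3, 10.1]
opening: 0.0676
```

```bash
python3 -c "
from h import *
look('s21')"
```

```text
tcp [[37.7  4.4]] [0.6128 0.0601 0.112 ] F [ 3.1 -0.1 11.1] op 0.0668 24.2
-75 top [ 17.1 114.3] outmost [152.3 108.6] ang 172.8
-60 top [ 15.  114.1] outmost [152.4 109. ] ang 151.4
-45 top [145.7 113.7] outmost [151.5 104.8] ang 160.5
```

View pics/s21d.png

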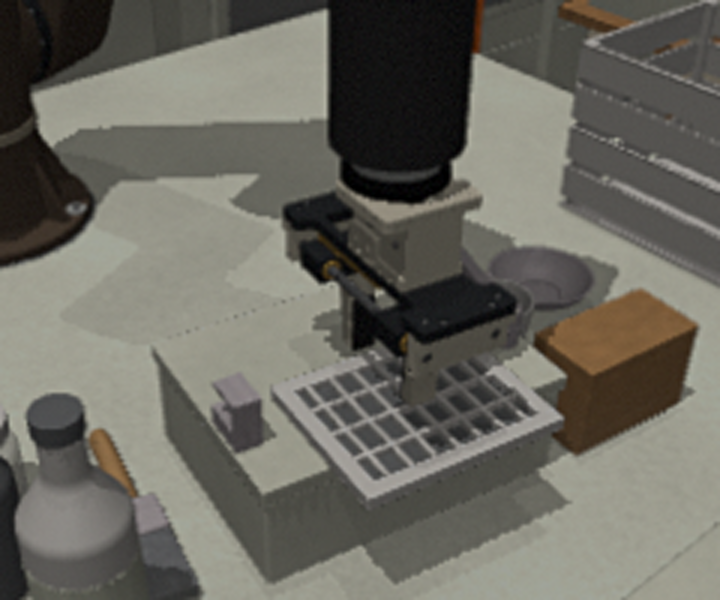

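apply_moves(motion=[[[0,0,1],0],[[0,0,4],0],[[3,-0.6,5],-8.5],[[6,-1.2,5],-17],[[9,-1.8,5],-25.5],[[12,-2.4,5],-34],[[13.8,-2.8,5],-42.5],[[13.8,-2.8,5],-51],[[13.8,-2.8,5],-59.5],[[13.8,-2.8,5],-68]], hand=8.76)

```text
clock: 25.2
tool_pos: [0.7465, 0.0312, 0.1581]
orientation: [-179.8, -0.0, 101.9]
force: [1.2, 0.4, -0.2]
opening: 0.0877
```

apply_moves(motion=[[[0,0,0],-8.5],[[0,0,0],-17],[[0,0,0],-22],[[0,0,0],-22]])

```text
clock: 25.6
tool_pos: [0.7465, 0.0314, 0.1585]
orientation: [-179.9, 0.0, 80.2]
force: [-0.7, 0.5, -0.4]
opening: 0.0874
```

```bash
cat >> h.py <<'E'
def flat(name):
    im,d=save('side',name); P=cloud('side',d).reshape(-1,3); s=S(P)
    k=(P[:,2]>.1065)&(P[:,2]<.117)&(abs(s[:,1])<105)&(abs(s[:,0])<200)
    m=np.zeros(384*512,np.uint8); m[k]=1; m=cv2.morphologyEx(m.reshape(384,512),cv2.MORPH_CLOSE,np.ones((9,9)))
    n,l,st,_=cv2.connectedComponentsWithStats(m); i=1+st[1:,4].argmax(); q=s[(l.ravel()==i)&k]
    print('rect',cv2.minAreaRect(q.astype(np.float32)))
    for y0 in (-60,-30,0,30,60):
        v=q[abs(q[:,1]-y0)<4,0]; print(y0,np.percentile(v,[1,99]).round(1),end=' ')
    for x0 in (-40,0,20,60,80):
        v=q[abs(q[:,0]-x0)<4,1]; 
        if len(v)>3: print('x',x0,np.percentile(v,[1,99]).round(1),end=' ')
    o=ctrl.get_obs(); print('\ntcp',S(o['tool_pos']).round(1),o['tool_pos'].round(4),o['orientation'].round(1),'F',o['force'].round(1))
    cv2.imwrite(f'pics/{name}d.png',cv2.resize(im[70:270,150:390],None,fx=3,fy=3,interpolation=cv2.INTER_CUBIC))
E
python3 -c "
from h import *
flat('s22')"
```

```text
rect ((80.76759338378906, 1.4982757568359375), (143.2307586669922, 171.24942016601562), 0.5573704838752747)
-60 [ 13.7 151.1] -30 [ 14.6 151.3] 0 [126.4 151.2] 30 [109.  151.2] 60 [ 87.2 150.3] x 20 [-84.  -14.2] x 60 [-83.8  85.2] x 80 [-83.6   4.5] 
tcp [[174.5  -1.3]] [0.7467 0.0314 0.1587] [-179.9    0.    80.4] F [ 0.2 -0.5  0.3]
```

View pics/s22d.png

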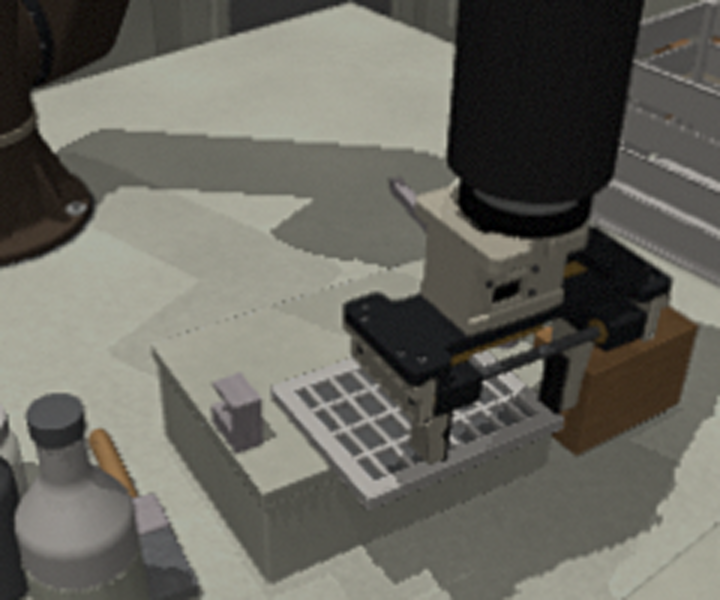

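apply_moves(motion=[[[0,0,-2.5],0],[[0,0,-4.5],0],[[0,0,-5.4],0],[[0,0,-5.4],0],[[-0.6,0.1,-5.4],0],[[-1.2,0.2,-5.4],0],[[-2.2,0.38,-5.4],0],[[-3.2,0.55,-5.4],0],[[-4.2,0.72,-5.4],0],[[-4.8,0.82,-5.4],0]])

```text
clock: 26.65
tool_pos: [0.699, 0.0401, 0.1064]
orientation: [179.9, -0.0, 80.3]
force: [2.5, -1.1, 1.9]
opening: 0.0876
```

apply_moves(motion=[[[-0.6,0.1,0],0],[[-1.4,0.24,0],0],[[-2.3,0.39,0],0],[[-3.1,0.53,0],0],[[-3.6,0.62,0],0],[[-3.9,0.67,0],0],[[-3.9,0.67,0],0]])

```text
clock: 27.35
tool_pos: [0.6595, 0.0465, 0.105]
orientation: [-179.9, 0.0, 80.3]
force: [-0.5, -0.2, -0.4]
opening: 0.0875
```

```bash
python3 -c "
from h import *
flat('s23')"
```

```text
rect ((17.327835083007812, -64.52178955078125), (39.34837341308594, 163.16322326660156), 89.1111831665039)
-60 [-60.9  98.1] Traceback (most recent call last):
  File "<string>", line 3, in <module>
    flat('s23')
    ~~~~^^^^^^^
  File "h.py", line 56, in flat
    v=q[abs(q[:,1]-y0)<4,0]; print(y0,np.percentile(v,[1,99]).round(1),end=' ')
                                      ~~~~~~~~~~~~~^^^^^^^^^^
    return _quantile_unchecked(
        a, q, axis, out, overwrite_input, method, keepdims, weights)
    return _ureduce(a,
                    func=_quantile_ureduce_func,
    ...<5 lines>...
                    overwrite_input=overwrite_input,
                    method=method)
    r = func(a, **kwargs)
    result = _quantile(arr,
                       quantiles=q,
    ...<2 lines>...
                       out=out,
                       weights=wgt)
    slices_having_nans = np.isnan(arr[-1, ...])
                                  ~~~^^^^^^^^^
IndexError: index -1 is out of bounds for axis 0 with size 0
```

apply_moves(motion=[[[-0.25,0.04,0],0],[[-0.5,0.09,0],0],[[-0.56,0.1,0],0],[[-0.56,0.1,0],0],[[0.6,-0.1,0],0],[[0.8,-0.14,2],0],[[0.8,-0.14,6],0],[[0.8,-0.14,10],0],[[0.8,-0.14,13],0]])

```text
clock: 28.3
tool_pos: [0.6695, 0.0448, 0.2381]
orientation: [179.9, -0.0, 80.3]
force: [1.2, 0.0, 0.3]
opening: 0.0875
```

Run:
```python
from h import *
save('top','t24'); im,d=save('side','s24')
cv2.imwrite('pics/s24d.png',cv2.resize(im[70:270,150:390],None,fx=3,fy=3,interpolation=cv2.INTER_CUBIC))
im=np.load('pics/t24.npz')['im'];c=im[130:290,90:350]; cv2.imwrite('pics/t24c.png',cv2.convertScaleAbs(cv2.resize(c,None,fx=3,fy=3,interpolation=cv2.INTER_CUBIC),alpha=1.7))
o=ctrl.get_obs(); print(S(o['tool_pos']),o['tool_pos'])
```

```text
[[97.90030602 -0.51374644]] [0.67131411 0.04509844 0.24105038]
```

View pics/s24d.png

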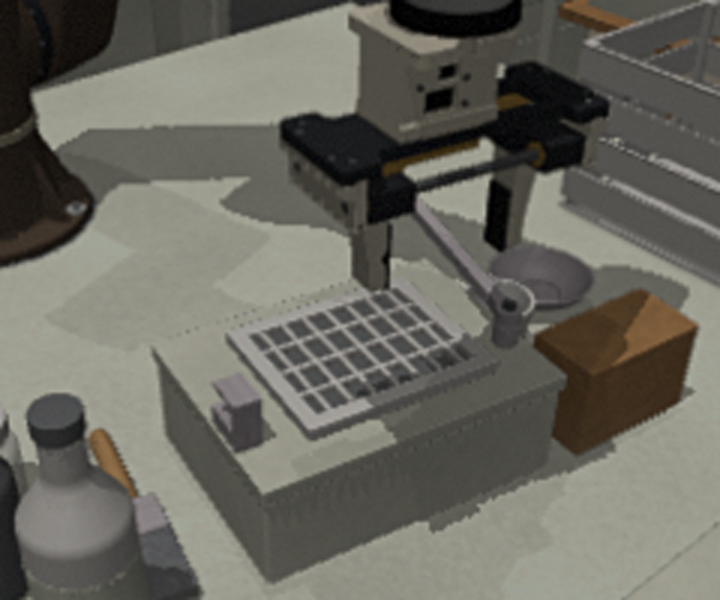

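View pics/t24c.png

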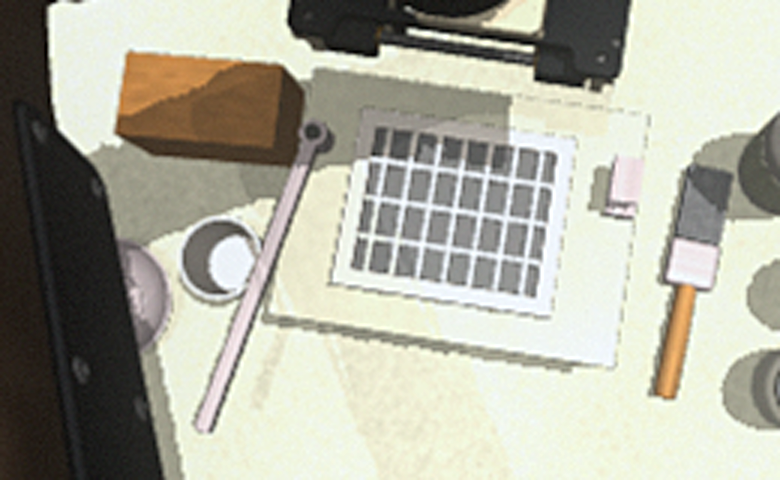

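Run:
```python
from h import *
P=cloud('top',np.load('pics/t24.npz')['d']).reshape(-1,3);s=S(P)
k=(P[:,2]>.1065)&(P[:,2]<.118)&(abs(s[:,1])<104)&(abs(s[:,0])<110)
m=np.zeros(384*512,np.uint8);m[k]=1;m=cv2.morphologyEx(m.reshape(384,512),cv2.MORPH_CLOSE,np.ones((9,9)));n,l,st,_=cv2.connectedComponentsWithStats(m);i=1+st[1:,4].argmax();q=s[(l.ravel()==i)&k]
print(cv2.minAreaRect(q.astype(np.float32)))
```

```text
((-0.0772857666015625, 3.7930984497070312), (170.27584838867188, 140.1444091796875), 89.9128646850586)
```

Run:
```python
from h import *
pv=np.array([40,118.]); rho=165
def c(a,gap=0):
    u=np.array([-np.sin(a),-np.cos(a)]);n=np.array([-np.cos(a),np.sin(a)])
    h=21*abs(n[1])+10*abs(n[0]); return pv+rho*u+n*(6+h+gap)
W=lambda s:(C+s[0]/1000*E+s[1]/1000*F)
w0=W(c(1.74,15)); print('start',w0,'from tcp',(w0-ctrl.get_obs()['tool_pos'][:2])*100)
for a in np.linspace(1.74,0,18): w=W(c(a)); print(round(a,2),((w-w0)*100).round(2))
```

```text
start [0.49297972 0.26738769] from tcp [-17.83343866  22.22892577]
1.74 [-0.5  -1.41]
1.64 [-1.27 -3.03]
1.54 [-1.86 -4.66]
1.43 [-2.28 -6.24]
1.33 [-2.54 -7.87]
1.23 [-2.63 -9.55]
1.13 [ -2.55 -11.25]
1.02 [ -2.29 -12.95]
0.92 [ -1.84 -14.64]
0.82 [ -1.2 -16.3]
0.72 [ -0.38 -17.89]
0.61 [  0.62 -19.41]
0.51 [  1.79 -20.82]
0.41 [  3.13 -22.1 ]
0.31 [  4.61 -23.23]
0.2 [  6.23 -24.2 ]
0.1 [  7.95 -24.98]
0.0 [  9.77 -25.57]
```

apply_moves(motion=[[[0,0,0],0],[[0,0,0],0]], hand=0)

```text
clock: 28.6
tool_pos: [0.6681, 0.0448, 0.2341]
orientation: [-179.9, 0.0, 80.2]
force: [-0.6, 1.1, -1.4]
opening: 0.0767
```

apply_moves(motion=[[[-4,5,0],0],[[-8,10,0],0],[[-12,15.2,0],0],[[-16,20.3,0],0],[[-17.5,22.3,0],0],[[-17.5,22.3,0],0],[[-17.5,22.3,0],0],[[-17.5,22.3,0],0]])

```text
clock: 29.4
tool_pos: [0.4927, 0.2685, 0.2344]
orientation: [-179.9, 0.1, 80.4]
force: [0.5, 0.2, -0.6]
opening: 0.0134
```

Run:
```python
from h import *
o=ctrl.get_obs(); print(o['tool_pos'],o['orientation'],o['opening'],S(o['tool_pos']))
im,d=save('top','t25');c=im[130:290,90:350]; cv2.imwrite('pics/t25c.png',cv2.convertScaleAbs(cv2.resize(c,None,fx=3,fy=3,interpolation=cv2.INTER_CUBIC),alpha=1.7))
im,d=save('side','s25');cv2.imwrite('pics/s25d.png',cv2.resize(im[30:230,150:390],None,fx=3,fy=3,interpolation=cv2.INTER_CUBIC))
```

```text
[0.49274632 0.26849536 0.23441403] [-1.79945442e+02  8.33963694e-02  8.03843931e+01] 0.013373605723560155 [[-115.75459777  189.60260264]]
```

View pics/s25d.png

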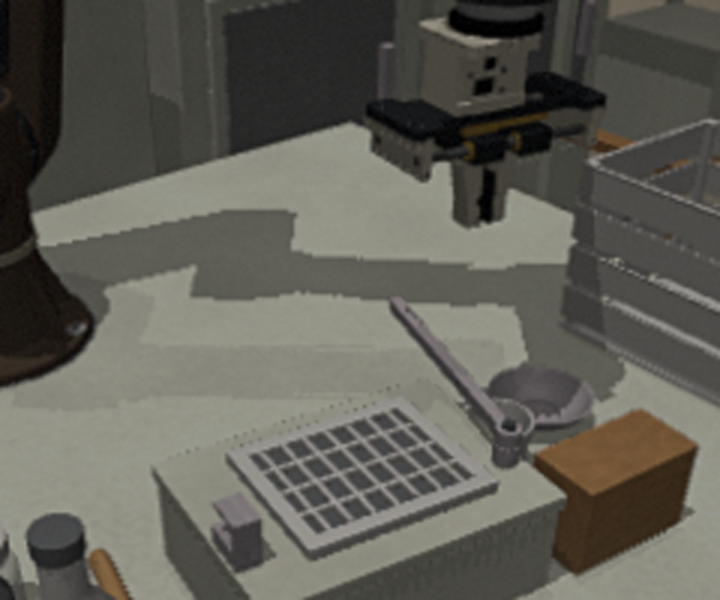

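apply_moves(motion=[[[0,0,-4],0],[[0,0,-8],0],[[0,0,-10.5],0],[[0,0,-11.4],0],[[0,0,-11.4],0],[[0,0,-11.4],0]])

```text
clock: 30.1
tool_pos: [0.4945, 0.2681, 0.1224]
orientation: [179.9, -0.0, 80.2]
force: [-0.2, 0.6, 1.1]
opening: 0.0002
```

apply_moves(motion=[[[-0.3,-0.8,0],0],[[-0.5,-1.5,0],0],[[-1.27,-3.03,0],0],[[-1.86,-4.66,0],0],[[-2.28,-6.24,0],0],[[-2.54,-7.87,0],0],[[-2.63,-9.55,0],0],[[-2.55,-11.25,0],0],[[-2.29,-12.5,0],0],[[-2.29,-12.95,0],0]])

```text
clock: 31.1
tool_pos: [0.4709, 0.1371, 0.1213]
orientation: [-180.0, 0.0, 80.2]
force: [-0.3, 0.6, -0.5]
opening: 0.0004
```

Run:
```python
from h import *
o=ctrl.get_obs(); print(o['tool_pos'],o['force'],o['opening'],S(o['tool_pos']))
im,d=save('side','s26');cv2.imwrite('pics/s26d.png',cv2.resize(im[60:260,150:390],None,fx=3,fy=3,interpolation=cv2.INTER_CUBIC))
```

```text
[0.47088976 0.13706843 0.12127864] [-0.27338914  0.57029567 -0.5008559 ] 0.00037409926376491705 [[-115.15464112   56.37201776]]
```

View pics/s26d.png

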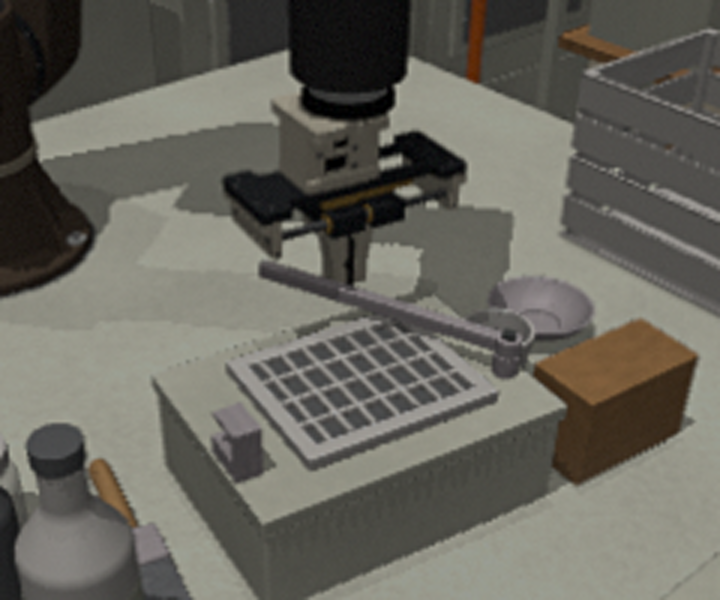

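apply_moves(motion=[[[0.45,-1.69,0],0],[[1.09,-3.35,0],0],[[1.91,-4.94,0],0],[[2.91,-6.46,0],0],[[4.08,-7.87,0],0],[[5.42,-9.15,0],0],[[6.9,-10.28,0],0],[[8.3,-11.1,0],0],[[8.8,-11.4,0],0],[[8.8,-11.4,0],0]])

```text
clock: 32.15
tool_pos: [0.559, 0.0243, 0.1208]
orientation: [-180.0, 0.0, 80.2]
force: [-1.0, 0.3, 1.0]
opening: 0.0003
```

Run:
```python
from h import *
o=ctrl.get_obs(); print(o['tool_pos'],o['force'],o['opening'],S(o['tool_pos']))
im,d=save('side','s27');cv2.imwrite('pics/s27d.png',cv2.resize(im[60:260,150:390],None,fx=3,fy=3,interpolation=cv2.INTER_CUBIC))
```

```text
[0.55895083 0.02430384 0.12084575] [-1.03423068  0.25554618  0.99721144] 0.0002899512561209746 [[ -9.3529046  -39.94307552]]
```

View pics/s27d.png

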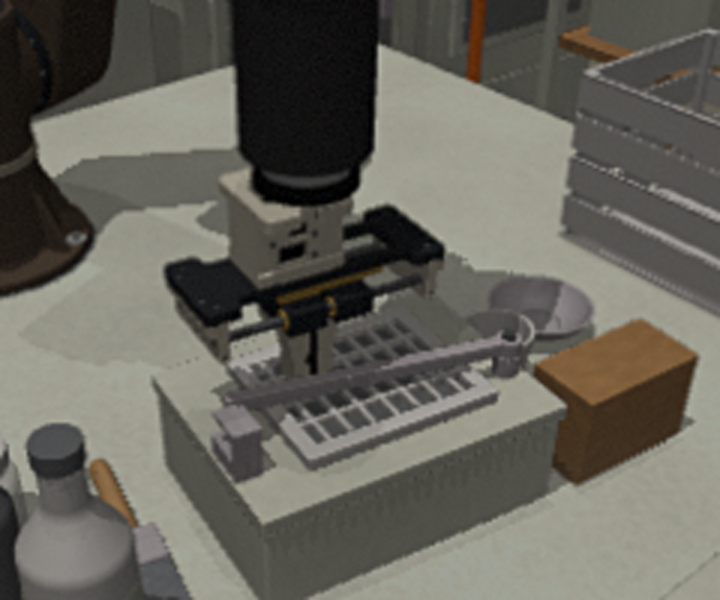

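apply_moves(motion=[[[0.7,-0.12,0],0],[[1.5,-0.26,0],0],[[2.2,-0.38,0],0],[[2.8,-0.48,0],0],[[3.1,-0.53,0],0],[[3.3,-0.57,0],0],[[3.3,-0.57,0],0]])

```text
clock: 32.9
tool_pos: [0.5904, 0.019, 0.121]
orientation: [-179.9, 0.0, 80.2]
force: [-3.8, 2.3, 2.9]
opening: 0.0003
```

apply_moves(motion=[[[0.15,-0.03,0],0],[[0.3,-0.05,0],0],[[0.3,-0.05,0],0]])

```text
clock: 33.2
tool_pos: [0.5906, 0.0189, 0.1209]
orientation: [-179.6, 0.0, 80.2]
force: [-15.9, 8.3, 10.3]
opening: 0.0004
```

apply_moves(motion=[[[-0.5,0.08,0],0],[[-1.5,0.26,0],0],[[-2.5,0.43,0],0],[[-2.5,0.43,3],0],[[-2.5,0.43,8],0],[[-4,0.43,12],0],[[-8,-4,14],0],[[-11,-8,14],0],[[-13,-12,14],0],[[-13,-16,14],0]])

```text
clock: 34.2
tool_pos: [0.4618, -0.1424, 0.2626]
orientation: [179.8, -0.1, 80.4]
force: [2.3, -0.3, 0.2]
opening: 0.0002
```

Run:
```python
from h import *
o=ctrl.get_obs(); print(o['tool_pos'],o['force'])
im,d=save('top','t28');c=im[130:290,90:350]; cv2.imwrite('pics/t28c.png',cv2.convertScaleAbs(cv2.resize(c,None,fx=3,fy=3,interpolation=cv2.INTER_CUBIC),alpha=1.7))
im,d=save('side','s28');cv2.imwrite('pics/s28d.png',cv2.resize(im[100:260,190:390],None,fx=4,fy=4,interpolation=cv2.INTER_CUBIC))
```

```text
[ 0.46184538 -0.14243831  0.26260264] [ 2.34000262 -0.29862067  0.20244685]
```

View pics/s28d.png

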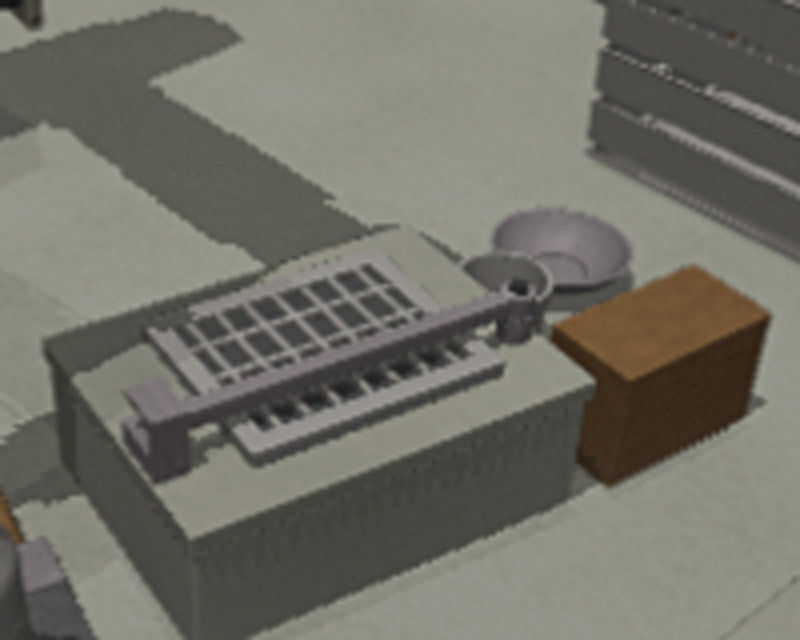

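View pics/t28c.png

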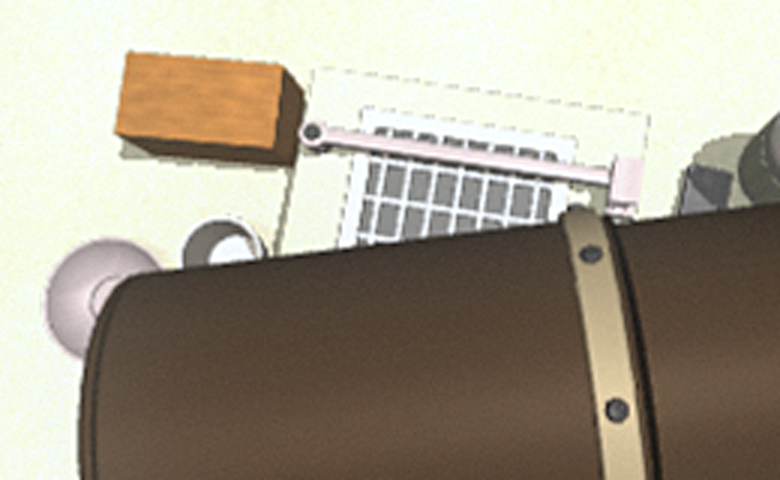

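apply_moves(motion=[[[0,0,3],0],[[-6,-8,6],0],[[-10,-12,6],0],[[-10,-16,6],0],[[-10,-20,6],0],[[-10,-20,6],0],[[-10,-20,6],0]])

```text
clock: 35.0
tool_pos: [0.3634, -0.3441, 0.321]
orientation: [-180.0, 0.0, 80.0]
force: [-1.7, -0.3, -0.5]
opening: 0.0002
```

Run:
```python
from h import *
save('top','t29'); save('side','s29')
P=cloud('side',np.load('pics/s29.npz')['d']).reshape(-1,3);s=S(P)
k=(P[:,2]>.128)&(P[:,2]<.139)&(abs(s[:,1])<95)&(abs(s[:,0]-40)<40); q=s[k]
p=np.polyfit(q[:,1],q[:,0],1); print('bar x=%.1f at y=0, angle %.2f deg'%(p[1],np.degrees(np.arctan(p[0]))),k.sum())
P0=cloud('top',np.load('pics/t0.npz' if 0 else 'pics/top0.npz')['d']);P1=cloud('top',np.load('pics/t29.npz')['d'])
S0=cloud('side',np.load('pics/side0.npz')['d']);S1=cloud('side',np.load('pics/s29.npz')['d'])
def cen(P,c,r=.06):
    k=(np.hypot(P[...,0]-c[0],P[...,1]-c[1])<r)&(P[...,2]>.012)&(P[...,2]<.23); return P[k][:,:2].mean(0).round(4) if k.sum() else None,int(k.sum())
a=np.load('pics/top0.npz')['im'].astype(int);b=np.load('pics/t29.npz')['im'].astype(int)
for n,(u,v) in dict(box=(160,163),dish=(125,230),scoop=(163,216),brush=(318,220),det=(360,180),soft=(372,225),jar=(360,260)).items():
    c=P0[v,u,:2]; print(n,c.round(3),'top',cen(P0,c),cen(P1,c))
cv2.imwrite('pics/t29c.png',cv2.convertScaleAbs(cv2.resize(b.astype(np.uint8)[130:290,90:390],None,fx=2.6,fy=2.6,interpolation=cv2.INTER_CUBIC),alpha=1.7))
print(ctrl.get_obs()['tool_pos'])
```

```text
bar x=42.9 at y=0, angle -0.04 deg 390
box [0.671 0.263] top (array([0.6664, 0.2596]), 1610) (array([0.6664, 0.2597]), 1613)
dish [0.516 0.373] top (array([0.5169, 0.3747]), 853) (array([0.5169, 0.3741]), 867)
scoop [0.551 0.276] top (array([0.5483, 0.2843]), 442) (array([0.5468, 0.2785]), 513)
brush [ 0.532 -0.122] top (array([ 0.5404, -0.1249]), 611) (array([ 0.5405, -0.1247]), 609)
det [ 0.606 -0.196] top (array([ 0.6083, -0.1925]), 1535) (array([ 0.6083, -0.1928]), 1533)
soft [ 0.51  -0.226] top (array([ 0.5058, -0.2279]), 972) (array([ 0.5059, -0.2278]), 977)
jar [ 0.433 -0.204] top (array([ 0.4376, -0.2036]), 851) (array([ 0.4378, -0.2036]), 859)
[ 0.36407833 -0.34177149  0.32087621]
```

View pics/t29c.png

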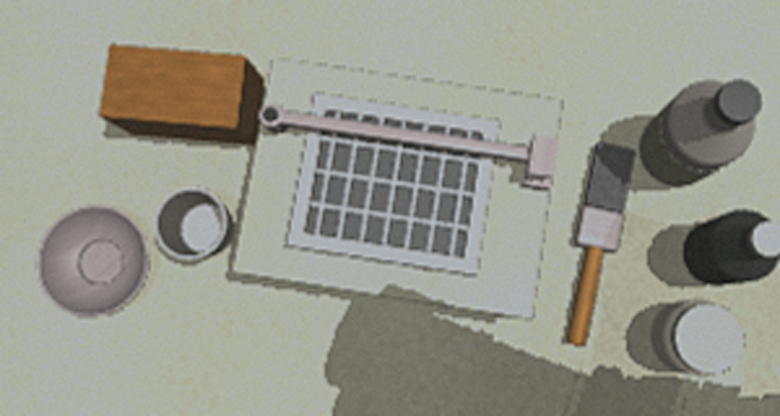

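```bash
python3 -c "
from h import *
print(ctrl.close_job())"
```

```text
the job is handed in; nothing more can be done
None
```

The lint screen is back on the stand, ribbed side up, and the hold-down bar is closed in its catch. I handed the job in at about 35 s of the 72 s allowed.

**How it was done:** the moves only turn about the vertical, so the tool always pointed straight down.
- **Drawing out and lifting:** I pushed and pressed the screen over the front edge. I then tipped it about that edge between the fingers and closed on it upright.
- **Turning over:** I stood the screen briefly on the stand to grip it deeper, then carried it to the stand's rear edge. There I tipped it down with the plain face underneath.
- **Placing and closing:** I pushed it square onto the stand, then swung the bar shut with the closed fingers until it met a firm stop. The force in x was about 16 N with no further movement.

**Last checks:**
- **Screen:** just before the bar was closed, its centre measured (0, +4) mm from the stand's centre and its angle was 0.1° off square. All of it lies on the stand. I did not measure it again afterwards, but the last picture shows it unmoved.
- **Bar:** it lies 0.04° off the stand's y. The side camera puts its line at x = 43 mm and the finger's stopping point puts it at 39 mm; nominal is 40 mm. The difference is roughly what the camera calibration allows.
- **Bystanders:** six of the seven measured the same as at the start, within 1 mm. The scoop's measured centre differed by 6 mm; the bar hid part of it in the first picture, so I take this as a measuring effect. The fingers passed well above it.
- **Robot:** it ended clear of everything. The highest force I read was about 28 N.

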